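# Hang the tall sample cup on its drying peg

### The job

The rinsed sample cups are draining in the carousel. Turn the carousel until the tall cup's bay faces the gap in the splash guard and let the carousel come to rest, then take out the tall cup and put it mouth down over the tall drying peg, lowering it all the way onto the peg's foot, gently, before you let go. Leave the short cups where they are and do not knock over or push away the bottles and the jar.

Things in the scene. Friction and masses are not known exactly. Their poses are not given: they have to be found in the camera images.
- gap (a point): Middle of the gap in the splash guard, a fixed aluminium wall 75 mm high round the far side of the carousel (radius 172 mm), open towards the robot; a small aluminium tongue on the table marks the middle of the opening. The point lies 170 mm from the carousel axis, 40 mm above the table. Its x axis points level from the gap to the carousel axis.
- handle (a point): Middle of the carousel's handle, on the vertical carousel axis, 155 mm above the table: a black bar on a 26 mm post, 18 mm thick (this frame's x), 70 mm long (y) and 32 mm high, its top at 172 mm. It turns with the carousel; the tall cup's bay lies on this frame's -x side. The outer ends of the cups reach up to 124 mm above the table.
- tall_bay (a point): Mark of the bay that holds the tall cup: a point 170 mm out from the carousel axis, in the middle direction of that bay, 40 mm above the table; it turns with the carousel. The bay faces the gap when this point is at point gap (within 20 mm sideways).
- bay1_mid (a point): Point of the carousel where the centre of short cup a lies in its bay (turns with the carousel).
- bay2_mid (a point): Point of the carousel where the centre of short cup b lies in its bay (turns with the carousel).
- tall_cup_center (a point): Centre (half-way along, on the axis) of the tall cup: straight white plastic, 95 mm long, 48 mm outside diameter, 3 mm wall, 4 mm bottom, about 57 g. Its z axis runs from the closed bottom to the open mouth. At the start it lies in its bay, mouth towards the carousel axis and 20 degrees down, closed end outwards and up; its sides are free for fingers.
- tall_cup_rim (a point): Centre of the tall cup's mouth, 47.5 mm from its centre along its z axis.
- tall_cup: The tall cup itself; origin at the centre of its closed end's outside, z towards the mouth.
- tall_peg_seat (a point): Centre of the top face of the tall peg's foot (radius 36 mm), where the cup's rim comes to rest, 15 mm above the table. Fixed upright grey plastic peg, 28 mm diameter, tip 75 mm above this point, its last 12 mm tapering to 12 mm. Three pegs stand 120 mm apart in a row in a shallow steel tray (370 x 125 mm, rim 14 mm high); any place may hold the tall one. z up.
- tall_peg: The tall peg; origin at the underside of its foot, z up.
- short_peg_a_seat (a point): The same point of a short peg (28 mm diameter, tip 45 mm above this point), empty.
- short_cup_a_center (a point): Centre of a short cup (as the tall cup, but 60 mm long) lying in the carousel. It stays in its bay.
- short_cup_b_center (a point): Centre of the other short cup in the carousel, 60 mm long. It stays in its bay.
- short_cup_c_center (a point): Centre of a short cup, 60 mm long, already mouth down on the other short peg. It stays there.
- amber_bottle: Amber bottle, 46 mm diameter, 85 mm high, standing between the carousel and the tray, nearer the robot; origin under its base.
- white_bottle: White bottle, 68 mm diameter, 160 mm high, beyond the carousel and the tray; origin under its base.
- reagent_a: Reagent bottle, 52 mm diameter, 100 mm high, on the robot's right; origin under its base.
- reagent_b: Reagent bottle, 52 mm diameter, 100 mm high, on the robot's right; origin under its base.
- jar: Clear jar, 64 mm diameter, 60 mm high, beyond the tray; origin under its base.
- carousel (a joint): Turn of the carousel about its vertical axis, rad, counter-clockwise from above positive, 0 at the start of every episode whatever the bays face. The carousel is a grey disc of radius 150 mm, top face 35 mm above the table, with three bays 120 degrees apart; in each a cup lies on two steel rails (40 mm over their outer edges) against a low stop at its mouth. It turns either way by up to 6 rad, with friction of about 0.2 N m, and stays where it is left.

How it is judged:
On the way, in this order (a step that is already met when the one before it is completed fails the run):
1. the tall cup's bay faces the gap, the cup still lies in it, and the carousel is at rest (horizontal distance between tall_bay and gap below 0.025 m and velocity of joint carousel between -0.1 and 0.1 rad/s and distance between tall_cup_center and handle below 0.15 m), for 0.2 s.
2. the tall cup is mouth down over the tall peg, in the fingers, with the tip of the peg inside (angle between tall_cup_center's own z axis and vertical above 2.9 rad and horizontal distance between tall_cup_rim and tall_peg_seat below 0.013 m and contact force between the fingers and tall_cup above 0.5 N and z of tall_cup_rim in the frame of tall_peg_seat below 0.07 m), for 0.05 s.
3. still in the fingers, it has been lowered onto the peg's foot (angle between tall_cup_center's own z axis and vertical above 2.9 rad and horizontal distance between tall_cup_rim and tall_peg_seat below 0.013 m and contact force between the fingers and tall_cup above 0.5 N and z of tall_cup_rim in the frame of tall_peg_seat below 0.008 m), for 0.05 s.
At the end, for the whole second after the job is handed in: The tall cup stands mouth down (within 14 degrees) over the tall peg, its rim within 13 mm of the peg's axis and within 5 mm of the foot's top face, at rest and released; the short cups in the carousel lie within 25 mm of their places in their bays and the one on the peg within 25 mm of its start (angle between tall_cup_center's own z axis and vertical above 2.9 rad and horizontal distance between tall_cup_rim and tall_peg_seat below 0.013 m and z of tall_cup_rim in the frame of tall_peg_seat between -0.005 and 0.005 m and linear speed of tall_cup below 0.02 m/s and angular speed of tall_cup below 0.1 rad/s and not (distance between short_cup_a_center and bay1_mid above 0.025 m or distance between short_cup_b_center and bay2_mid above 0.025 m or distance of short_cup_c_center from where it was at the start of the episode above 0.025 m)); the robot touches nothing.
It fails at once if a short cup is taken or pushed more than 25 mm from its place (distance between short_cup_a_center and bay1_mid above 0.025 m or distance between short_cup_b_center and bay2_mid above 0.025 m or distance of short_cup_c_center from where it was at the start of the episode above 0.025 m).
It fails at once if the tall cup is pressed onto the tall peg with more than 40 N (contact force between tall_cup and tall_peg above 40 N).
It fails at once if a bottle or the jar is pushed more than 40 mm or tipped (distance of any of amber_bottle, white_bottle, reagent_a, reagent_b, jar from where it was at the start of the episode above 0.04 m or angle between any of amber_bottle, white_bottle, reagent_a, reagent_b, jar's own z axis and vertical above 0.5 rad).
It also fails if it takes over 72 s, if anything falls off the work surface, if the arm or the gripper's body presses on something with over 40 N, if the wrist force passes 120 N, or if a joint passes its speed limit or range.

### The arm

A 7-joint arm with a two-finger parallel gripper is mounted at the origin on the work surface. World frame = base frame: x ahead of the robot, y to its left, z up, the work surface at z = 0. Lengths are in m, angles in rad, forces in N, time in s.
With the tool pointing down it reaches from about 0.4 to 0.85 m from the base axis. Payload 4.5 kg.
Tool frame: the origin (TCP) lies between the finger pads; the fingertips stand r.tip_reach ahead of it and the grasp point (between the pads) lies 11 mm behind it (r.tip_reach is the distance from the TCP to the fingertips, in m); z points along the fingers, y is the line along which they close (so a half turn about z gives the same grasp; the last joint's range is limited). The gripper opens to 88 mm and grips with 3 to 60 N. Pads are 18 mm wide; open, the fingers measure 123 mm over their backs; the gripper's body (75 mm by 187 mm) begins 45 mm behind the grasp point.
Start: joints at [-1.102, 0.689, -0.195, 1.565, 0.157, 0.902, -0.215], TCP at [0.263, 0.567, 0.247] pointing down, gripper open.
Joint ranges: [-3.01, 3.01], [-0.46, 2.08], [-1.47, 1.51], [0.13, 2.56], [-1, 4.14], [0.04, 2.09], [-2.66, 2.66]. Speed limits (rad/s): [2.57, 2.57, 3.14, 3.14, 3.14, 3.14, 3.14].

### API

Orientations are given as a unit quaternion [x, y, z, w].
In Python, from plant import r, vision, workorder gives the robot as it stands.
- The arm moves only by the tool drive_tool, never from a script. Its argument "targets" is a list of rows, each an object of numbers: "tx", "ty", "tz": the shift along the world's x, y, z in units of 0.03 m (1.0 is 0.03 m); "wx", "wy", "wz": the turn, a rotation vector about the world's x, y, z in units of 60 degrees (1.0 is 60 degrees); "claw": the opening, from -1 (shut) to 1 (fully open). A call has exactly 8 rows; each row shifts and turns the commanded pose from where the row before left it; what a row does not reach is not made up. A row lasts 1/10 s, in which the tool goes at most 50 mm and 8.59 degrees, less where a joint would pass 70% of its speed; a pose out of reach is approached as far as the arm can. A call with a number of a shift or a turn outside -1 to 1 is refused whole. A call with a gripper value outside its range is refused whole. The fingers move at their own pace and stop on an object; "force" is the grip in N (left out, the last holds). Time passes only in rows, so rows that do not move let the fingers close, or fill a call up. It gives the time, the measured TCP pose, the force, the opening and the grip force at its end, in the units of the state.
- r.get_state(): the state, without advancing time (a new reading comes with each control period).
- vision.snapshot(name): name is "side" or "top"; returns a dict with "image" (480x640x3 uint8, blue, green, red), "range_z" (480x640 float32, m along the optical axis (not along the pixel's ray), 0 where there is no reading), "K" (3x3 intrinsics, pixels), "cam_to_world" (4x4, takes a point from camera to world coordinates). Camera axes: x right, y up, looking along -z (the intrinsics and any distortion apply to the point x, -y, -z); pixel columns grow to the right and rows downward; lengths in m; the calibration is good to about 2 mm. A picture is of the moment at which its call begins.
- workorder.finish_job(): hands the job in; it is judged then, once.
The state is a dict: "clock": time; "q": joint angles; "qd": joint speeds; "joint_torque": joint torques, N m; "tool_pos": TCP position; "eef_rot": TCP orientation; "contact_force": force on the tool from outside, world axes, zero at the start; "moment": the same for the moment, N m; "opening": opening from 0.0 (shut) to 1.0 (fully open); "finger_force": force on a finger pad.
Only numpy, scipy, OpenCV 4.12 (cv2) and the standard library are available. Lean on these libraries where they do the work, as an engineer would, in place of code of your own. Each camera call takes 0.05 s, during which the arm holds its last target. There are 200 camera calls.

## Working session

There is one attempt and no reset: what is moved stays moved. The work goes in short steps, Python scripts to look and compute and a tool call to move; the robot and the scene stay as the last step left them, time stands still between calls to the robot, and variables do not carry over. Pictures are saved under pics/ and viewed, at most 10 in all, crops included, and the job is handed in when it is done.

Besides the shell and the picture viewer there is one more tool, called as name(argument=value, ...) on one line, values as JSON. drive_tool: Moves the arm, as the interface text tells. Its arguments: {"type":"object","properties":{"targets":{"type":"array","items":{"type":"object","properties":{"tx":{"type":"number"},"ty":{"type":"number"},"tz":{"type":"number"},"wx":{"type":"number"},"wy":{"type":"number"},"wz":{"type":"number"},"claw":{"type":"number"}}}},"force":{"type":"number"}},"required":["targets"]}

```bash
ls; mkdir -p pics
cat > h.py <<'E'
import numpy as np, cv2
from plant import r, vision, workorder
def snap(n):
    s=vision.snapshot(n); z=s["range_z"]; K=s["K"]; T=s["cam_to_world"]
    v,u=np.mgrid[:480,:640]
    p=np.stack([(u-K[0,2])/K[0,0]*z,-(v-K[1,2])/K[1,1]*z,-z],-1)
    P=p@T[:3,:3].T+T[:3,3]; P[z==0]=np.nan
    return s["image"],P,s
E
python3 - <<'E'
from h import *
st=r.get_state(); print(st, r.tip_reach)
for n in("top","side"):
    i,P,s=snap(n); cv2.imwrite(f"pics/{n}0.png",i); np.save(f"{n}0.npy",P); print(n,s["cam_to_world"].round(3).tolist(),[k for k in s])
E
```

```text
pics
{'clock': 0.0, 'q': array([-1.10216738,  0.68998593, -0.19450286,  1.56631394,  0.15730558,
        0.90252415, -0.21506176]), 'qd': array([-0.00029057, -0.00027761, -0.00046341,  0.00079844, -0.00076732,
       -0.00094677,  0.00099544]), 'joint_torque': array([ 5.86418969e-05, -5.27566767e+01, -1.26697853e+00, -1.53431368e+01,
       -5.26904664e-02,  6.51026436e-03,  1.57522659e-04]), 'tool_pos': array([0.26307879, 0.56626   , 0.24591656]), 'eef_rot': array([ 2.15650025e-01,  9.76470286e-01, -9.11223682e-04, -1.25956098e-04]), 'contact_force': array([-0.77232973, -0.67928102,  0.2367515 ]), 'moment': array([ 0.01769694, -0.00210441,  0.02944277]), 'finger_force': 0.0, 'opening': 1.0011269777793692} 0.008
top [[-0.003, 0.998, -0.068, 0.512], [-1.0, -0.003, -0.009, -0.047], [-0.009, 0.068, 0.998, 1.419], [0.0, 0.0, 0.0, 1.0]] ['image', 'range_z', 'K', 'cam_to_world']
side [[0.901, 0.267, -0.343, 0.193], [-0.435, 0.558, -0.707, -0.914], [0.003, 0.785, 0.619, 0.848], [0.0, 0.0, 0.0, 1.0]] ['image', 'range_z', 'K', 'cam_to_world']
```

View pics/top0.png

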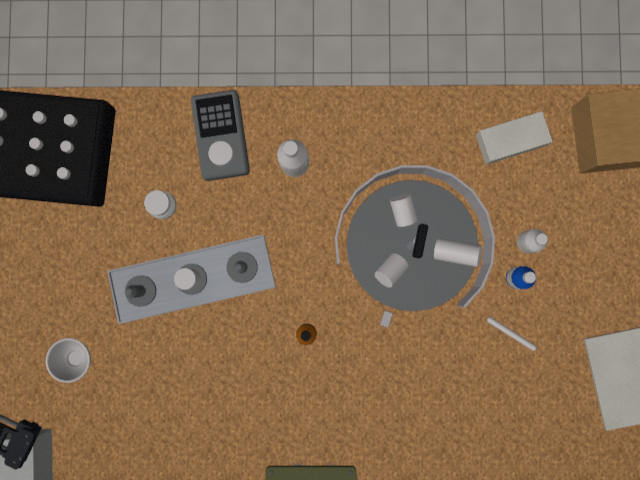

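View pics/side0.png

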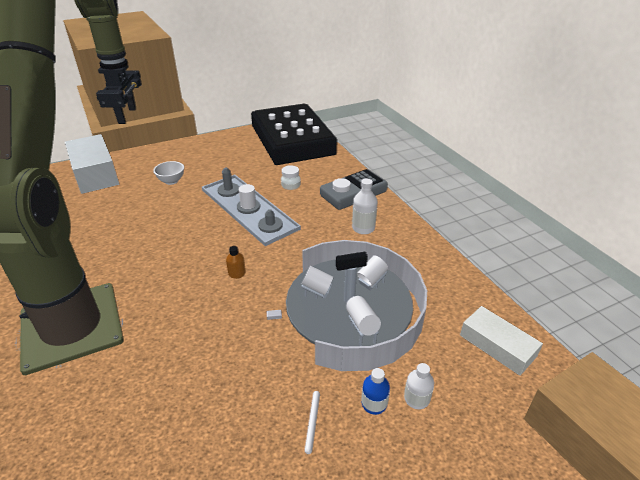

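The top view shows the carousel centred near (412,244), handle (420,241), tall cup (457,252) pointing right, tongue (386,319), tall peg at the left of the tray (137,290), short peg (241,267), and cup c (187,280). The side view agrees: the amber bottle is at (235,262), well clear of the carousel. The carousel has to turn about -100°.

Run:
```python
from h import *
top=np.load("top0.npy"); side=np.load("side0.npy")
i=cv2.imread("pics/top0.png").astype(int)
def box(P,u0,u1,v0,v1,z0,z1):
    q=P[v0:v1,u0:u1].reshape(-1,3); return q[(q[:,2]>z0)&(q[:,2]<z1)]
def circ(q):
    A=np.c_[2*q[:,:2],np.ones(len(q))]; s=np.linalg.lstsq(A,(q[:,:2]**2).sum(1),rcond=None)[0]
    return s[:2].round(4),np.sqrt(s[2]+s[0]**2+s[1]**2).round(4)
wall=box(top,325,505,155,315,.068,.08); print("wall",circ(wall),len(wall))
C=circ(wall)[0]
h=box(top,405,435,215,265,.165,.18); print("handle",h.mean(0),np.ptp(h,axis=0),len(h))
c=h[:,:2]-h[:,:2].mean(0); w,V=np.linalg.eigh(c.T@c); print("handle long dir",V[:,1], "h center minmax",cv2.minAreaRect((h[:,:2]*1000).astype(np.float32)))
t=box(top,376,396,308,330,.003,.03); print("tongue",t.mean(0),len(t))
cup=box(top,432,485,238,268,.06,.14); m=cup.mean(0); print("cup",m,len(cup),cup[:,2].max())
for n,P,b in(("tall",top,(110,165,265,315)),("tallS",side,(215,240,160,200)),("short",top,(222,260,245,290)),("cupc",top,(170,210,262,298))):
    for z0,z1 in((.01,.02),(.03,.058),(.06,.08),(.08,.1)):
        q=box(P,*b,z0,z1)
        if len(q)>3: print(n,z0,len(q),q.mean(0).round(4),cv2.minEnclosingCircle((q[:,:2]*1000).astype(np.float32)))
for n,b in(("amber",(290,322,318,350)),("jar",(140,180,185,222)),("ra",(505,540,262,295)),("rb",(515,550,225,255)),("white",(275,312,135,178)),("bowl",(45,92,335,385))):
    q=box(top,*b,.03,.3); print(n,q.mean(0).round(3),q[:,2].max().round(3))
```

```text
wall (array([ 0.6149, -0.2383]), np.float64(0.1591)) 1062
handle [ 0.60307118 -0.23077255  0.17172064] [0.06835836 0.02878364 0.01287132] 301
handle long dir [-0.97808654  0.20819874] h center minmax ((603.2574462890625, -231.3055877685547), (18.76665496826172, 69.79046630859375), 78.0598373413086)
tongue [ 0.43515706 -0.1720161   0.01003993] 202
cup [ 0.5822731  -0.32062244  0.10133306] 1008 0.12456679394817893
tall 0.01 695 [0.5013 0.3975 0.0146] ((498.896240234375, 397.3542175292969), 78.75349426269531)
tall 0.03 41 [0.5008 0.3818 0.0441] ((499.76336669921875, 387.6165771484375), 12.612120628356934)
tall 0.06 53 [0.4995 0.3844 0.0717] ((500.43450927734375, 391.6190490722656), 13.910496711730957)
tall 0.08 101 [0.5004 0.3909 0.0868] ((500.67694091796875, 391.0433654785156), 14.09555721282959)
tallS 0.01 198 [0.4975 0.3909 0.0136] ((496.1357727050781, 407.00628662109375), 75.96751403808594)
tallS 0.03 69 [0.4981 0.3813 0.0446] ((495.82745361328125, 337.5741882324219), 57.907230377197266)
tallS 0.06 59 [0.498  0.3708 0.0709] ((495.69293212890625, 334.3516845703125), 61.91127777099609
[... 271 characters left out ...]
188), 13.810766220092773)
short 0.06 19 [0.5533 0.158  0.062 ] ((553.469482421875, 157.6706085205078), 7.491369724273682)
cupc 0.01 317 [0.5261 0.2658 0.0147] ((521.1511840820312, 283.4842224121094), 52.688133239746094)
cupc 0.03 58 [0.5266 0.2573 0.0444] ((527.7340087890625, 268.7314147949219), 22.698867797851562)
cupc 0.06 374 [0.527  0.2745 0.0748] ((527.1206665039062, 275.5417175292969), 24.60016441345215)
cupc 0.08 15 [0.5332 0.2736 0.0811] ((528.8837280273438, 272.34722900390625), 21.642112731933594)
amber [0.404 0.008 0.065] 0.092
jar [0.697 0.341 0.056] 0.069
ra [ 0.528 -0.467  0.073] 0.108
rb [ 0.609 -0.494  0.072] 0.107
white [0.789 0.035 0.113] 0.167
bowl [0.344 0.551 0.045] 0.058
```

drive_tool(targets=[{"tx": 0.42,"ty": -0.98,"wz": 0.01,"claw": 1},{"tx": 0.42,"ty": -0.98,"wz": 0.01,"claw": 1},{"tx": 0.42,"ty": -0.98,"wz": 0.01,"claw": 1},{"tx": 0.42,"ty": -0.98,"wz": 0.01,"claw": 1},{"tx": 0.42,"ty": -0.98,"wz": 0.01,"claw": 1},{"tx": 0.42,"ty": -0.98,"wz": 0.01,"claw": 1},{"tx": 0.42,"ty": -0.98,"wz": 0.01,"claw": 1},{"tx": 0.42,"ty": -0.98,"wz": 0.01,"claw": 1}])

```text
validation failed for argument at $.ta...
```

```bash
cat > kin.py <<'E'
import numpy as np, itertools, json
from scipy.spatial.transform import Rotation as Ro
def fr(q,s):
    R=Ro.identity(); out=[]
    for k in range(7):
        ang=s[k]*q[k]; R=R*(Ro.from_euler('z',ang) if k%2==0 else Ro.from_euler('y',ang)); out.append(R)
    return out
E
python3 - <<'E'
from h import *; from kin import *
st0=dict(q=[-1.10216738,0.68998593,-0.19450286,1.56631394,0.15730558,0.90252415,-0.21506176],p=[.26307879,.56626,.24591656],e=[.21565,.97647,-.00091,-.00013])
s=r.get_state(); st1=dict(q=s["q"].tolist(),p=s["tool_pos"].tolist(),e=s["eef_rot"].tolist())
json.dump([st0,st1],open("st.json","w")); print(st1)
res=[]
for sg in itertools.product([1,-1],repeat=7):
    o=[]
    for st in(st0,st1):
        o.append((fr(st["q"],sg)[6], Ro.from_quat(st["e"])))
    # base yaw a, tool yaw b : a*F*b = E
    for a in range(0,360,90):
      A=Ro.from_euler('z',a,degrees=True)
      for b in range(0,360,90):
        B=Ro.from_euler('z',b,degrees=True)
        res.append((max((( A*F*B).inv()*E).magnitude() for F,E in o),sg,a,b))
res.sort(key=lambda t:t[0])
for t in res[:6]: print(t)
E
```

```text
{'q': [-1.102160677641003, 0.6899062794974892, -0.19456453335199403, 1.5662058801120031, 0.15730173770956335, 0.9024727617880169, -0.21513174398203314], 'p': [0.26307929447968587, 0.5663485031525657, 0.2459965873502656], 'e': [0.215671906340296, 0.9764655598295854, -0.0007887311292156831, -0.00013109326033673873]}
(8.455234004942743e-06, (-1, 1, -1, 1, -1, 1, -1), 0, 90)
(8.455234004942743e-06, (-1, -1, -1, -1, -1, -1, -1), 180, 270)
(0.002595007148216416, (-1, -1, -1, -1, -1, -1, -1), 90, 180)
(0.0025950071482164164, (-1, 1, -1, 1, -1, 1, -1), 270, 0)
(0.0026068217270768116, (-1, 1, -1, 1, -1, 1, -1), 90, 180)
(0.0026068217270768116, (-1, -1, -1, -1, -1, -1, -1), 270, 0)
```

drive_tool(targets=[{"tx": 0.42,"ty": -0.98,"tz": 0,"wx": 0,"wy": 0,"wz": 0.01,"claw": 1},{"tx": 0.42,"ty": -0.98,"tz": 0,"wx": 0,"wy": 0,"wz": 0.01,"claw": 1},{"tx": 0.42,"ty": -0.98,"tz": 0,"wx": 0,"wy": 0,"wz": 0.01,"claw": 1},{"tx": 0.42,"ty": -0.98,"tz": 0,"wx": 0,"wy": 0,"wz": 0.01,"claw": 1},{"tx": 0.42,"ty": -0.98,"tz": 0,"wx": 0,"wy": 0,"wz": 0.01,"claw": 1},{"tx": 0.42,"ty": -0.98,"tz": 0,"wx": 0,"wy": 0,"wz": 0.01,"claw": 1},{"tx": 0.42,"ty": -0.98,"tz": 0,"wx": 0,"wy": 0,"wz": 0.01,"claw": 1},{"tx": 0.42,"ty": -0.98,"tz": 0,"wx": 0,"wy": 0,"wz": 0.01,"claw": 1}], force=40)

```text
clock: 0.9
tool_pos: [0.3643, 0.3302, 0.2465]
eef_rot: [0.174, 0.985, -0.0, -0.0]
contact_force: [0.6, 0.0, 0.8]
opening: 1.001
finger_force: 0.0
```

drive_tool(targets=[{"tx": 0.42,"ty": -0.98,"tz": 0,"wx": 0,"wy": 0,"wz": 0.01,"claw": 1},{"tx": 0.42,"ty": -0.98,"tz": 0,"wx": 0,"wy": 0,"wz": 0.01,"claw": 1},{"tx": 0.42,"ty": -0.98,"tz": 0,"wx": 0,"wy": 0,"wz": 0.01,"claw": 1},{"tx": 0.42,"ty": -0.98,"tz": 0,"wx": 0,"wy": 0,"wz": 0.01,"claw": 1},{"tx": 0.42,"ty": -0.98,"tz": 0,"wx": 0,"wy": 0,"wz": 0.01,"claw": 1},{"tx": 0.42,"ty": -0.98,"tz": 0,"wx": 0,"wy": 0,"wz": 0.01,"claw": 1},{"tx": 0.42,"ty": -0.98,"tz": 0,"wx": 0,"wy": 0,"wz": 0.01,"claw": 1},{"tx": 0.42,"ty": -0.98,"tz": 0,"wx": 0,"wy": 0,"wz": 0.01,"claw": 1}])

```text
clock: 1.7
tool_pos: [0.465, 0.0951, 0.2465]
eef_rot: [0.133, 0.991, -0.0, -0.0]
contact_force: [0.5, 0.7, -0.2]
opening: 1.0
finger_force: 0.0
```

drive_tool(targets=[{"tx": 0.42,"ty": -0.98,"tz": 0,"wx": 0,"wy": 0,"wz": 0.01,"claw": 1},{"tx": 0.42,"ty": -0.98,"tz": 0,"wx": 0,"wy": 0,"wz": 0.01,"claw": 1},{"tx": 0.42,"ty": -0.98,"tz": 0,"wx": 0,"wy": 0,"wz": 0.01,"claw": 1},{"tx": 0.42,"ty": -0.98,"tz": 0,"wx": 0,"wy": 0,"wz": 0.01,"claw": 1},{"tx": 0.42,"ty": -0.98,"tz": 0,"wx": 0,"wy": 0,"wz": 0.01,"claw": 1},{"tx": 0.42,"ty": -0.98,"tz": 0,"wx": 0,"wy": 0,"wz": 0.01,"claw": 1},{"tx": 0.42,"ty": -0.98,"tz": 0,"wx": 0,"wy": 0,"wz": 0.01,"claw": 1},{"tx": 0.42,"ty": -0.98,"tz": 0,"wx": 0,"wy": 0,"wz": 0.01,"claw": 1}])

```text
clock: 2.5
tool_pos: [0.5657, -0.14, 0.2464]
eef_rot: [0.091, 0.996, 0.0, -0.0]
contact_force: [-0.5, 0.4, -0.4]
opening: 0.997
finger_force: 0.0
```

```bash
cat >> kin.py <<'E'
S=(-1,1,-1,1,-1,1,-1); Z=np.array([0,0,1.])
def cols(q):
    f=fr(q,S); return np.c_[Z,f[1].apply(Z),f[3].apply(Z),f[6].apply(Z)]
TB=Ro.from_euler('z',90,degrees=True)
E
python3 - <<'E'
from h import *; from kin import *
d=json.load(open("st.json"))[:1]; s=r.get_state(); d.append(dict(q=s["q"].tolist(),p=s["tool_pos"].tolist(),e=s["eef_rot"].tolist()))
json.dump(d,open("st.json","w"))
A=np.vstack([cols(x["q"]) for x in d]); b=np.hstack([x["p"] for x in d])
L=np.linalg.lstsq(A,b,rcond=None); print(L[0],b-A@L[0]); print(s["q"].round(3),s["tool_pos"].round(4),((fr(s["q"],S)[6]*TB).inv()*Ro.from_quat(s["eef_rot"])).magnitude())
R=Ro.from_quat(s["eef_rot"]); y=R.apply([0,1,0]); print("yaw y",np.degrees(np.arctan2(y[1],y[0])))
E
```

```text
[3.33991953 0.75266534 0.1951799  3.55967463] [ 0.01566277 -0.0043441   0.00638729 -0.00025692  0.00788625 -0.00638729]
[ 0.37   0.647 -0.354  1.691  0.28   0.855  1.285] [ 0.5657 -0.14    0.2464] 4.0444956184706276e-16
yaw y 79.50611051125263
```

drive_tool(targets=[{"tx": 0.31,"ty": -0.76,"tz": 0,"wx": 0,"wy": 0,"wz": -0.025,"claw": 1},{"tx": 0.31,"ty": -0.76,"tz": 0,"wx": 0,"wy": 0,"wz": 0,"claw": 1},{"tx": 0.31,"ty": -0.76,"tz": 0,"wx": 0,"wy": 0,"wz": 0,"claw": 1},{"tx": 0.31,"ty": -0.76,"tz": 0,"wx": 0,"wy": 0,"wz": 0,"claw": 1},{"tx": 0,"ty": 0,"tz": -0.8,"wx": 0,"wy": 0,"wz": 0,"claw": 1},{"tx": 0,"ty": 0,"tz": -0.8,"wx": 0,"wy": 0,"wz": 0,"claw": 1},{"tx": 0,"ty": 0,"tz": -0.8,"wx": 0,"wy": 0,"wz": 0,"claw": 1},{"tx": 0,"ty": 0,"tz": -0.8,"wx": 0,"wy": 0,"wz": 0,"claw": 1}])

```text
clock: 3.3
tool_pos: [0.6025, -0.23, 0.1494]
eef_rot: [0.105, 0.995, 0.0, -0.0]
contact_force: [-0.4, 0.4, -0.9]
opening: 1.0
finger_force: 0.0
```

drive_tool(targets=[{"tx": 0,"ty": 0,"tz": 0,"wx": 0,"wy": 0,"wz": 0,"claw": -0.6},{"tx": 0,"ty": 0,"tz": 0,"wx": 0,"wy": 0,"wz": 0,"claw": -0.6},{"tx": 0,"ty": 0,"tz": 0,"wx": 0,"wy": 0,"wz": 0,"claw": -1},{"tx": 0,"ty": 0,"tz": 0,"wx": 0,"wy": 0,"wz": 0,"claw": -1},{"tx": 0,"ty": 0,"tz": 0,"wx": 0,"wy": 0,"wz": 0,"claw": -1},{"tx": 0,"ty": 0,"tz": 0,"wx": 0,"wy": 0,"wz": 0,"claw": -1},{"tx": 0,"ty": 0,"tz": 0,"wx": 0,"wy": 0,"wz": 0,"claw": -1},{"tx": 0,"ty": 0,"tz": 0,"wx": 0,"wy": 0,"wz": 0,"claw": -1}])

```text
clock: 4.1
tool_pos: [0.6029, -0.23, 0.1509]
eef_rot: [0.105, 0.995, 0.0, 0.0]
contact_force: [0.7, -0.5, -0.6]
opening: 0.298
finger_force: 0.0
```

drive_tool(targets=[{"tx": 0,"ty": 0,"tz": 0,"wx": 0,"wy": 0,"wz": 0,"claw": -1},{"tx": 0,"ty": 0,"tz": 0,"wx": 0,"wy": 0,"wz": 0,"claw": -1},{"tx": 0,"ty": 0,"tz": 0,"wx": 0,"wy": 0,"wz": 0,"claw": -1},{"tx": 0,"ty": 0,"tz": 0,"wx": 0,"wy": 0,"wz": -0.02,"claw": -1},{"tx": 0,"ty": 0,"tz": 0,"wx": 0,"wy": 0,"wz": -0.04,"claw": -1},{"tx": 0,"ty": 0,"tz": 0,"wx": 0,"wy": 0,"wz": -0.06,"claw": -1},{"tx": 0,"ty": 0,"tz": 0,"wx": 0,"wy": 0,"wz": -0.08,"claw": -1},{"tx": 0,"ty": 0,"tz": 0,"wx": 0,"wy": 0,"wz": -0.08,"claw": -1}])

```text
clock: 4.9
tool_pos: [0.6025, -0.2317, 0.1508]
eef_rot: [0.251, 0.968, -0.001, 0.0]
contact_force: [-0.8, -4.7, -0.0]
opening: 0.2
finger_force: 40.0
```

drive_tool(targets=[{"tx": 0,"ty": 0,"tz": 0,"wx": 0,"wy": 0,"wz": -0.09,"claw": -1},{"tx": 0,"ty": 0,"tz": 0,"wx": 0,"wy": 0,"wz": -0.09,"claw": -1},{"tx": 0,"ty": 0,"tz": 0,"wx": 0,"wy": 0,"wz": -0.09,"claw": -1},{"tx": 0,"ty": 0,"tz": 0,"wx": 0,"wy": 0,"wz": -0.09,"claw": -1},{"tx": 0,"ty": 0,"tz": 0,"wx": 0,"wy": 0,"wz": -0.09,"claw": -1},{"tx": 0,"ty": 0,"tz": 0,"wx": 0,"wy": 0,"wz": -0.09,"claw": -1},{"tx": 0,"ty": 0,"tz": 0,"wx": 0,"wy": 0,"wz": -0.09,"claw": -1},{"tx": 0,"ty": 0,"tz": 0,"wx": 0,"wy": 0,"wz": -0.09,"claw": -1}])

```text
clock: 5.7
tool_pos: [0.6025, -0.2317, 0.1508]
eef_rot: [0.59, 0.808, -0.001, 0.001]
contact_force: [-0.9, -5.4, -0.7]
opening: 0.2
finger_force: 40.0
```

drive_tool(targets=[{"tx": 0,"ty": 0,"tz": 0,"wx": 0,"wy": 0,"wz": -0.09,"claw": -1},{"tx": 0,"ty": 0,"tz": 0,"wx": 0,"wy": 0,"wz": -0.09,"claw": -1},{"tx": 0,"ty": 0,"tz": 0,"wx": 0,"wy": 0,"wz": -0.09,"claw": -1},{"tx": 0,"ty": 0,"tz": 0,"wx": 0,"wy": 0,"wz": -0.09,"claw": -1},{"tx": 0,"ty": 0,"tz": 0,"wx": 0,"wy": 0,"wz": -0.09,"claw": -1},{"tx": 0,"ty": 0,"tz": 0,"wx": 0,"wy": 0,"wz": -0.09,"claw": -1},{"tx": 0,"ty": 0,"tz": 0,"wx": 0,"wy": 0,"wz": -0.06,"claw": -1},{"tx": 0,"ty": 0,"tz": 0,"wx": 0,"wy": 0,"wz": -0.023,"claw": -1}])

```text
clock: 6.5
tool_pos: [0.6025, -0.2317, 0.1508]
eef_rot: [0.817, 0.577, -0.001, 0.001]
contact_force: [-1.4, -6.0, -0.1]
opening: 0.204
finger_force: 40.1
```

drive_tool(targets=[{"tx": 0,"ty": 0,"tz": 0,"wx": 0,"wy": 0,"wz": 0,"claw": -1},{"tx": 0,"ty": 0,"tz": 0,"wx": 0,"wy": 0,"wz": 0,"claw": -1},{"tx": 0,"ty": 0,"tz": 0,"wx": 0,"wy": 0,"wz": 0,"claw": 1},{"tx": 0,"ty": 0,"tz": 0,"wx": 0,"wy": 0,"wz": 0,"claw": 1},{"tx": 0,"ty": 0,"tz": 0,"wx": 0,"wy": 0,"wz": 0,"claw": 1},{"tx": 0,"ty": 0,"tz": 0,"wx": 0,"wy": 0,"wz": 0,"claw": 1},{"tx": 0,"ty": 0,"tz": 0.5,"wx": 0,"wy": 0,"wz": 0,"claw": 1},{"tx": 0,"ty": 0,"tz": 1,"wx": 0,"wy": 0,"wz": 0,"claw": 1}])

```text
clock: 7.3
tool_pos: [0.6015, -0.229, 0.1949]
eef_rot: [0.816, 0.578, -0.001, -0.002]
contact_force: [0.1, 0.2, -0.1]
opening: 0.719
finger_force: 0.0
```

Run:
```python
from h import *
s=r.get_state(); print(s["q"].round(3))
for n in("top","side"):
    i,P,_=snap(n); cv2.imwrite(f"pics/{n}1.png",i); np.save(f"{n}1.npy",P)
a=cv2.imread("pics/top1.png")[150:350,310:520]; b=cv2.imread("pics/side1.png")[200:400,250:460]
cv2.imwrite("pics/m1.png",cv2.resize(np.hstack([a,b]),None,fx=1.9,fy=1.9))
```

```text
[ 0.198  0.782  0.178  1.563 -0.172  0.817  0.106]
```

View pics/m1.png

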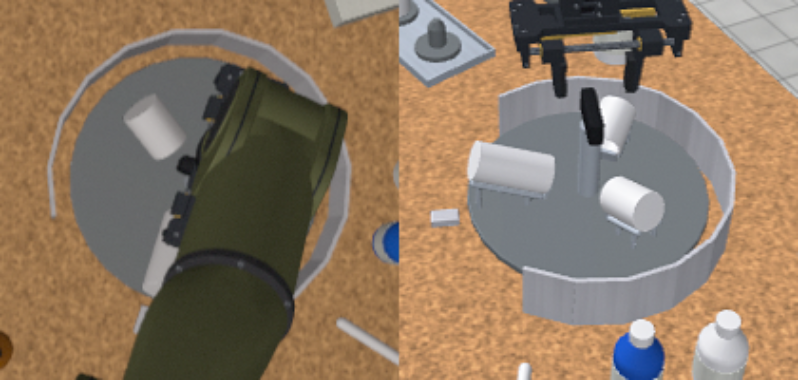

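The tall cup's bay now faces the tongue: in the side half the cup is at (510,168), the tongue at (445,217), and the gripper is clear of the handle. Next I lift and tilt, which also gives the data for a kinematic fit.

drive_tool(targets=[{"tx": 0,"ty": 0,"tz": 1,"wx": 0,"wy": 0,"wz": 0,"claw": 1},{"tx": -0.5,"ty": 0.4,"tz": 1,"wx": 0,"wy": 0,"wz": 0,"claw": 1},{"tx": -0.5,"ty": 0.4,"tz": 1,"wx": -0.12,"wy": 0.04,"wz": 0,"claw": 1},{"tx": -0.5,"ty": 0.4,"tz": 0.5,"wx": -0.12,"wy": 0.04,"wz": 0,"claw": 1},{"tx": -0.5,"ty": 0.4,"tz": 0,"wx": -0.12,"wy": 0.04,"wz": 0,"claw": 1},{"tx": -0.5,"ty": 0.4,"tz": 0,"wx": -0.12,"wy": 0.04,"wz": 0,"claw": 1},{"tx": 0,"ty": 0,"tz": 0,"wx": -0.12,"wy": 0.04,"wz": 0,"claw": 1},{"tx": 0,"ty": 0,"tz": 0,"wx": -0.12,"wy": 0.04,"wz": 0,"claw": 1}])

```text
clock: 8.2
tool_pos: [0.5285, -0.1684, 0.3019]
eef_rot: [0.752, 0.533, -0.312, 0.231]
contact_force: [-0.6, -0.7, -0.6]
opening: 0.997
finger_force: 0.0
```

Run:
```python
from h import *; from kin import *
s=r.get_state(); print(s["q"].round(3),s["tool_pos"].round(4))
d=json.load(open("st.json"));d.append(dict(q=s["q"].tolist(),p=s["tool_pos"].tolist(),e=s["eef_rot"].tolist()))
d.append(dict(q=[0.198,0.782,0.178,1.563,-0.172,0.817,0.106],p=[.6015,-.229,.1949],e=[.816,.578,-.001,-.002]))
json.dump(d,open("st.json","w"))
A=np.vstack([cols(x["q"]) for x in d]); b=np.hstack([x["p"] for x in d])
L=np.linalg.lstsq(A,b,rcond=None); print(L[0].round(4),(b-A@L[0]).round(4),L[3])
X=np.array([1,0,0.])
def offs(q):
    f=fr(q,S); return np.c_[f[0].apply(X),f[2].apply(X),f[3].apply(X),f[4].apply(X)]
A2=np.hstack([A,np.vstack([offs(x["q"]) for x in d])])
for k in range(4,8):
    B=A2[:,[0,1,2,3,k]]; L=np.linalg.lstsq(B,b,rcond=None); print(k,L[0].round(4),abs(b-B@L[0]).max().round(5))
t=np.load("top1.npy").reshape(-1,3)  # cup in new place
q=np.load("side1.npy")[200:400,250:460].reshape(-1,3)
C=np.array([.6028,-.2315]); g=np.array([.435,-.172])-C; g/=np.linalg.norm(g); n=np.array([-g[1],g[0]])
rel=q[:,:2]-C; m=(rel@g>.03)&(rel@g<.16)&(abs(rel@n)<.04)&(q[:,2]>.07)&(q[:,2]<.13)
a=np.c_[rel@g,rel@n,q[:,2]][m]; print("cup side",len(a),a.min(0),a.max(0))
```

```text
[-0.505  0.8    0.653  1.708  0.364  1.026 -0.528] [ 0.5285 -0.1684  0.3019]
[0.3638 0.6212 0.3032 0.4106] [ 0.033  -0.0178  0.0019 -0.0102 -0.0283 -0.0034  0.0224 -0.0109 -0.0081
 -0.0244 -0.0489  0.0096] [3.44459615 1.94073033 0.54488947 0.26724257]
4 [ 0.3596  0.6275  0.3031  0.4112 -0.004 ] 0.0489
5 [0.3649 0.6187 0.2723 0.4109 0.0314] 0.04915
6 [ 0.3534  0.4727  0.2739  0.4322 -0.1721] 0.05525
7 [0.3671 0.642  0.4038 0.2539 0.1458] 0.05744
cup side 919 [ 0.04297615 -0.0233606   0.0700318 ] [0.14666167 0.02672783 0.12288846]
```

```bash
cat >> kin.py <<'E'
X=np.array([1,0,0.]);Y=np.array([0,1.,0])
def cols2(q):
    f=fr(q,S); return np.c_[cols(q),f[0].apply(X),f[0].apply(Y),f[2].apply(Y),f[4].apply(Y)]
E
python3 - <<'E'
from h import *; from kin import *
d=json.load(open("st.json"))
A=np.vstack([cols2(x["q"]) for x in d]); b=np.hstack([x["p"] for x in d])
L=np.linalg.lstsq(A,b,rcond=None); print(L[0].round(4),(b-A@L[0]).round(4),L[3])
print("elbow etc")
# ridge to sawyer guess
g=np.array([.317,.4,.4,.3,.081,-.19,.17,-.136])
for sgn in itertools.product([1,-1],repeat=3):
    g2=g.copy(); g2[5:]*=sgn
    k=np.linalg.lstsq(np.vstack([A,.02*np.eye(8)]),np.r_[b,.02*g2],rcond=None)[0]; print(sgn,k.round(3),abs(b-A@k).max())
E
```

```text
[ 3.494e-01  5.604e-01  3.444e-01  3.186e-01  2.400e-03 -1.940e-02
 -2.660e-02  1.000e-04] [ 0.0001 -0.     -0.      0.      0.0001 -0.      0.      0.      0.
  0.      0.      0.    ] [3.46072805 3.39236347 2.74949649 0.6758485  0.59181413 0.31608503
 0.2181911  0.03111707]
elbow etc
(1, 1, 1) [ 0.376  0.526  0.343  0.32   0.026 -0.025 -0.02  -0.001] 0.0008695026263187966
(1, 1, -1) [ 0.376  0.526  0.343  0.32   0.026 -0.025 -0.02  -0.   ] 0.0008217191876504215
(1, -1, 1) [ 0.369  0.534  0.343  0.319  0.02  -0.023 -0.022  0.   ] 0.0005674179208260133
(1, -1, -1) [ 0.369  0.534  0.344  0.319  0.02  -0.023 -0.023  0.001] 0.0007362823337174751
(-1, 1, 1) [ 0.369  0.535  0.343  0.32   0.02  -0.023 -0.021 -0.001] 0.0006277291822034126
(-1, 1, -1) [ 0.369  0.535  0.343  0.319  0.02  -0.023 -0.022 -0.   ] 0.0005799457435348987
(-1, -1, 1) [ 0.363  0.543  0.344  0.319  0.014 -0.022 -0.024  0.   ] 0.0004477145509841629
(-1, -1, -1) [ 0.363  0.542  0.344  0.318  0.015 -0.022 -0.025  0.001] 0.0006165789638756247
```

```bash
cat >> kin.py <<'E'
from scipy.optimize import least_squares
LN=np.array([.3494,.5604,.3444,.3186,.0024,-.0194,-.0266,.0001])
lo=np.array([-3.01,-.46,-1.47,.13,-1,.04,-2.66])+.03; hi=np.array([3.01,2.08,1.51,2.56,4.14,2.09,2.66])-.03
def fk(q): return cols2(q)@LN, fr(q,S)[6]*TB
def ik(p,R,q0,w=.003):
    f=lambda q:np.r_[(lambda a,b:np.r_[(a-p)*5,(b.inv()*R).as_rotvec()])(*fk(q)),w*(q-q0)]
    o=least_squares(f,np.clip(q0,lo+.001,hi-.001),bounds=(lo,hi)); P,Q=fk(o.x)
    return o.x,np.linalg.norm(P-p),(Q.inv()*R).magnitude()
C=np.array([.6028,-.2315]); g=np.array([.435,-.172])-C; g/=np.linalg.norm(g)
cc=np.r_[C+.095*g,.085]; G3=np.r_[g,0]; u=-G3
def pick(a,s=.015,back=0,flip=1):
    a=np.radians(a); t=np.cos(a)*u+np.sin(a)*Z; o=np.cos(np.radians(20))*G3+np.sin(np.radians(20))*Z
    y=flip*np.cross(Z,u); x=np.cross(y,t)
    return cc+s*o+.011*t-back*t, Ro.from_matrix(np.c_[x,y,t])
def place(a,yaw,s=.015,h=0,xy=(.5005,.391),flip=1):
    th=np.radians(a+20); d=np.array([np.cos(np.radians(yaw)),np.sin(np.radians(yaw)),0])  # d: image of pick's u-perp; t=-Z*cos + d*sin
    t=-Z*np.cos(th)+d*np.sin(th); y=flip*np.cross(Z,d); x=np.cross(y,t)
    return np.r_[xy,.015+.0475+h]+s*Z+.011*t, Ro.from_matrix(np.c_[x,y,t])
E
python3 - <<'E'
from kin import *
rng=np.random.default_rng(0); q0=np.array([-0.505,0.8,0.653,1.708,0.364,1.026,-0.528])
print(cc,u)
for a in(-20,-30,-40,-50,-60,-70):
  for fl in(1,-1):
    best=[]
    for k in range(14):
        qs=q0 if k==0 else rng.uniform(lo,hi)
        x,e,w=ik(*pick(a,flip=fl),qs,w=0)
        if e<.002 and w<.02: best.append((np.abs(x-q0).max().round(2),x.round(2)))
    best.sort(key=lambda t:t[0]); print(a,fl,len(best),[b[1].tolist() for b in best[:2]])
E
```

```text
[ 0.51326231 -0.19975094  0.085     ] [ 0.94250196 -0.33420063 -0.        ]
-20 1 0 []
-20 -1 0 []
-30 1 0 []
-30 -1 0 []
-40 1 0 []
-40 -1 0 []
-50 1 11 [[0.83, 1.25, -1.07, 2.52, 2.42, 1.4, -0.67], [0.76, 1.18, -0.92, 2.52, 2.49, 1.32, -0.8]]
-50 -1 2 [[0.62, 1.08, -0.63, 2.53, 2.66, 1.21, 2.09], [0.64, 1.09, -0.68, 2.53, 2.64, 1.22, 2.13]]
-60 1 7 [[0.67, 0.98, -0.69, 2.4, 2.43, 0.86, -0.83], [0.57, 0.94, -0.51, 2.4, 2.57, 0.79, -1.01]]
-60 -1 6 [[0.45, 0.91, -0.3, 2.41, 2.77, 0.73, 1.9], [0.28, 0.9, -0.03, 2.42, 3.05, 0.71, 1.59]]
-70 1 8 [[0.78, 0.98, -0.86, 2.25, 1.95, 0.75, -0.34], [0.66, 0.91, -0.64, 2.25, 2.08, 0.58, -0.51]]
-70 -1 4 [[0.28, 0.84, -0.01, 2.27, 3.04, 0.32, 1.6], [0.65, 0.9, -0.62, 2.25, 2.09, 0.56, 2.62]]
```

```bash
cat >> kin.py <<'E'
def jac(q):
    P,R=fk(q); J=np.zeros((6,7))
    for k in range(7):
        d=np.zeros(7); d[k]=1e-6; p,r_=fk(q+d); J[:3,k]=(p-P)/1e-6; J[3:,k]=(r_*R.inv()).as_rotvec()/1e-6
    return J
def sim(q,p1,R1,n,lam=1e-3,pull=0,qm=None):
    "straight move of n rows, differential IK"
    q=q.copy(); p0,R0=fk(q); rv=(R1*R0.inv()).as_rotvec(); tr=[]
    for i in range(1,n*3+1):
        P,R=fk(q); f=i/(n*3); pt=p0+f*(p1-p0); Rt=Ro.from_rotvec(f*rv)*R0
        e=np.r_[pt-P,(Rt*R.inv()).as_rotvec()]; J=jac(q); Ji=J.T@np.linalg.inv(J@J.T+lam**2*np.eye(6))
        dq=Ji@e
        if pull: dq=dq+pull*(np.eye(7)-Ji@J)@(qm-q)
        q=np.clip(q+dq,lo-.03,hi+.03)
    P,R=fk(q); return q,np.linalg.norm(P-p1),(R.inv()*R1).magnitude()
E
python3 - <<'E'
from kin import *
d=json.load(open("st.json"))
def cmp(q0,e1,n,**k):
    q,a,b=sim(np.array(q0),np.array(e1["p"]),Ro.from_quat(e1["e"]),n,**k); print(q.round(3),round(a,4),round(b,4))
for k in({},dict(pull=.02,qm=(lo+hi)/2),dict(pull=.02,qm=np.array(d[0]["q"]))):
    print(k); cmp(d[0]["q"],d[1],24,**k); print("  act",np.round(d[1]["q"],3)); cmp(d[3]["q"],d[2],8,**k); print("  act",np.round(d[2]["q"],3))
E
```

```text
{}
[ 0.372  0.646 -0.356  1.692  0.281  0.855  1.283] 0.0001 0.0
  act [ 0.37   0.647 -0.354  1.691  0.28   0.855  1.285]
[-0.542  0.825  0.735  1.71   0.301  1.002 -0.462] 0.0002 0.0006
  act [-0.505  0.8    0.653  1.708  0.364  1.026 -0.528]
{'pull': 0.02, 'qm': array([0.   , 0.81 , 0.02 , 1.345, 1.57 , 1.065, 0.   ])}
[ 0.592  0.726 -0.767  1.678  0.587  0.983  1.   ] 0.0002 0.0001
  act [ 0.37   0.647 -0.354  1.691  0.28   0.855  1.285]
[-0.408  0.751  0.455  1.703  0.499  1.094 -0.668] 0.0002 0.0007
  act [-0.505  0.8    0.653  1.708  0.364  1.026 -0.528]
{'pull': 0.02, 'qm': array([-1.10216738,  0.68998593, -0.19450286,  1.56631394,  0.15730558,
        0.90252415, -0.21506176])}
[ 0.372  0.647 -0.357  1.691  0.283  0.855  1.282] 0.0001 0.0
  act [ 0.37   0.647 -0.354  1.691  0.28   0.855  1.285]
[-0.52   0.809  0.686  1.709  0.34   1.017 -0.503] 0.0002 0.0006
  act [-0.505  0.8    0.653  1.708  0.364  1.026 -0.528]
```

```bash
nproc
cat >> kin.py <<'E'
def fkj(q):
    "fast FK + Jacobian"
    R=np.eye(3); p=np.zeros(3); ax=[];pt=[]
    def mv(v):
        nonlocal p; p=p+R@np.array(v)
    pre=[(0,0,LN[0]),None,None,None,None,None,None]
    post={0:(LN[4],LN[5],0),1:(0,0,LN[1]),2:(0,LN[6],0),3:(0,0,LN[2]),4:(0,LN[7],0),6:(0,0,LN[3])}
    p=np.array([0,0,LN[0]])
    for k in range(7):
        a=S[k]*q[k]; c,s=np.cos(a),np.sin(a)
        ax.append(S[k]*R[:,2 if k%2==0 else 1]); pt.append(p)
        R=R@(np.array([[c,-s,0],[s,c,0],[0,0,1]]) if k%2==0 else np.array([[c,0,s],[0,1,0],[-s,0,c]]))
        if k in post: p=p+R@np.array(post[k])
    J=np.vstack([np.array([np.cross(a,p-b) for a,b in zip(ax,pt)]).T,np.array(ax).T])
    return p,R@TB.as_matrix(),J
def simf(q,p1,R1,lam=.005):
    q=q.copy(); p0,M0,_=fkj(q); R0=Ro.from_matrix(M0); rv=(R1*R0.inv()).as_rotvec()
    n=int(max(np.linalg.norm(p1-p0)/.025,np.linalg.norm(rv)/.1,2)); mar=9.
    Rs=(Ro.from_rotvec(np.outer(np.arange(1,n+1)/n,rv))*R0).as_matrix()
    for i in range(n):
        P,M,J=fkj(q); D=Rs[i]@M.T; e=np.r_[p0+(i+1)/n*(p1-p0)-P,.5*np.array([D[2,1]-D[1,2],D[0,2]-D[2,0],D[1,0]-D[0,1]])]
        q=q+J.T@np.linalg.solve(J@J.T+lam**2*np.eye(6),e); mar=min(mar,(q-lo).min(),(hi-q).min()); q=np.clip(q,lo-.03,hi+.03)
    P,M,_=fkj(q); return q,np.linalg.norm(P-p1)+.1*np.linalg.norm(M-R1.as_matrix()),mar
def Rdir(th,az,psi):
    th,az=np.radians(th),np.radians(az); t=np.array([np.sin(th)*np.cos(az),np.sin(th)*np.sin(az),-np.cos(th)])
    x=np.cross([0,1,0],t); x/=np.linalg.norm(x); return Ro.from_matrix(np.c_[x,np.cross(t,x),t])*Ro.from_euler('z',psi,degrees=True)
E
cat > search.py <<'E'
from kin import *; import multiprocessing as mp,sys
q0=np.array([-0.505,0.8,0.653,1.708,0.364,1.026,-0.528])
def job(v):
    pos,th,az,psi,a,fl=v
    q,e,m=simf(q0,np.array(pos),Rdir(th,az,psi))
    if e>.02 or m<-.02: return
    pr,pR=pick(a,s=.02,back=.12,flip=fl); q1,e1,m1=simf(q,pr,pR)
    if e1>.01: return
    q2,e2,m2=simf(q1,*pick(a,s=.02,flip=fl))
    if e2>.004: return
    return min(m,m1,m2),v,q.round(2).tolist(),q2.round(2).tolist()
if __name__=="__main__":
    P,R,_=fkj(q0); print(P,np.abs(R-fk(q0)[1].as_matrix()).max(),np.abs(fkj(q0)[2]-jac(q0)).max())
    V=[(pos,th,az,psi,a,fl) for pos in((.5,-.15,.32),(.6,0,.35),(.45,-.25,.4),(.65,-.3,.35)) for th in(25,50,75) for az in range(-150,181,30) for psi in range(-180,180,45) for a in(-60,-70) for fl in(1,-1)]
    with mp.Pool() as p: res=[x for x in p.imap_unordered(job,V,chunksize=16) if x]
    res.sort(key=lambda t:-t[0]); print(len(V),len(res))
    for x in res[:12]: print(x)
E
time timeout 400 python3 search.py
```

```text
4
[ 0.5285819  -0.16826801  0.30162724] 4.718447854656915e-16 2.6415508827537515e-07
4608 349
(np.float64(0.09491837036687548), ((0.6, 0, 0.35), 50, -30, -90, -70, 1), [-0.81, 0.5, 0.6, 2.23, 1.9, 0.38, 0.81], [0.57, 0.87, -0.49, 2.27, 2.23, 0.49, -0.69])
(np.float64(0.08785844128495093), ((0.65, -0.3, 0.35), 50, -120, 0, -70, -1), [0.02, 0.94, 0.1, 1.01, 0.69, 1.63, 1.75], [0.54, 0.86, -0.45, 2.27, 2.28, 0.46, 2.4])
(np.float64(0.08621843238076418), ((0.65, -0.3, 0.35), 50, -30, -90, -70, -1), [0.04, 0.54, 0.39, 2.04, 3.19, 0.27, 0.06], [0.02, 0.9, 0.42, 2.3, 3.82, 0.48, 0.79])
(np.float64(0.07387917549445225), ((0.6, 0, 0.35), 25, -90, 0, -70, -1), [-0.29, 0.59, -0.0, 1.51, 0.45, 1.21, 1.08], [0.52, 0.86, -0.41, 2.28, 2.33, 0.44, 2.35])
(np.float64(0.07073274451874778), ((0.45, -0.25, 0.4), 50, -120, 0, -70, -1), [-0.08, 0.57, 0.11, 1.69, 0.69, 1.43, 1.51], [0.51, 0.85, -0.39, 2.28, 2.35, 0.44, 2.33])
(np.float64(0.07044532159645273), ((0.5, -0.15, 0.32), 50, -120, 0, -70, -1), [-0.19, 0.73, 0.03, 1.61, 0.62, 1.46, 1.33], [0.51, 0.85, -0.39, 2.28, 2.35, 0.44, 2.33])
(np.float64(0.0
[... 316 characters left out ...]

(np.float64(0.06721566936754542), ((0.6, 0, 0.35), 50, -30, -45, -70, 1), [-0.8, 0.5, 0.6, 2.23, 1.89, 0.38, 0.04], [0.5, 0.85, -0.38, 2.28, 2.37, 0.43, -0.83])
(np.float64(0.06713538159148366), ((0.45, -0.25, 0.4), 75, -90, 45, -70, 1), [-0.67, 0.77, 0.76, 2.18, 1.17, 0.9, -0.28], [0.5, 0.85, -0.37, 2.28, 2.38, 0.42, -0.85])
(np.float64(0.06530470386181841), ((0.6, 0, 0.35), 50, -90, -45, -70, -1), [-0.45, 0.73, -0.02, 1.51, 0.77, 1.45, 1.57], [0.5, 0.85, -0.37, 2.28, 2.37, 0.43, 2.3])
(np.float64(0.06104107775923867), ((0.45, -0.25, 0.4), 25, -90, 0, -70, -1), [0.07, 0.32, 0.11, 1.85, 0.49, 0.95, 1.46], [0.49, 0.85, -0.36, 2.28, 2.39, 0.42, 2.28])
real	0m32.903s
user	2m6.206s
sys	0m0.412s
```

```bash
cat > search2.py <<'E'
from kin import *; from search import q0; import multiprocessing as mp
cands=[((.6,0,.35),50,-30,-90),((.45,-.25,.4),75,-90,45),((.6,0,.35),75,-60,-45),((.6,0,.35),50,-30,-45),((.5,-.15,.32),50,-60,0),((.5,-.15,.32),75,-60,0)]
def job(v):
    c,a,yaw,mid=v; pos,th,az,psi=c; out=[]; fl=1
    L=[(np.array(pos),Rdir(th,az,psi)),pick(a,s=.02,back=.12),pick(a,s=.02)]
    p,R=L[-1]; L.append((p+np.array([-.02,.01,.14]),R))
    pl=place(a,yaw,s=.02,h=.11)
    if mid:
        Rm=Ro.from_rotvec(.5*(pl[1]*R.inv()).as_rotvec())*R; L.append((np.array(mid),Rm))
    L+= [pl,place(a,yaw,s=.02,h=0)]
    q=q0;ms=[]
    for k,(p,R) in enumerate(L):
        q,e,m=simf(q,p,R); ms.append(m)
        if e>(.02 if k==0 else .006): return
    return round(min(ms),3),v,q.round(2).tolist()
if __name__=="__main__":
    V=[(c,a,y,m) for c in cands for a in(-60,-65,-70) for y in range(0,360,20) for m in(None,(.5,.1,.35),(.6,.05,.35))]
    with mp.Pool() as p: res=[x for x in p.imap_unordered(job,V,chunksize=8) if x]
    res.sort(key=lambda t:-t[0]); print(len(V),len(res))
    for x in res[:25]: print(x)
E
timeout 500 python3 search2.py
```

```text
972 26
(np.float64(-2.093), (((0.6, 0, 0.35), 50, -30, -45), -65, 340, None), [-0.61, 1.24, 0.31, 1.15, -0.8, 1.52, 1.18])
(np.float64(-2.106), (((0.6, 0, 0.35), 50, -30, -90), -65, 80, None), [-0.99, 1.29, 0.26, 0.98, 0.14, 1.57, 2.09])
(np.float64(-2.155), (((0.6, 0, 0.35), 50, -30, -45), -60, 340, None), [-0.42, 1.17, -0.18, 1.2, -0.37, 1.27, 0.89])
(np.float64(-2.2), (((0.6, 0, 0.35), 50, -30, -45), -60, 300, None), [-0.41, 1.05, -0.02, 1.65, -1.0, 0.83, 0.95])
(np.float64(-2.24), (((0.6, 0, 0.35), 50, -30, -90), -60, 40, None), [-0.72, 1.29, -0.02, 0.85, -0.0, 1.7, 1.54])
(np.float64(-2.266), (((0.6, 0, 0.35), 50, -30, -90), -60, 20, None), [-0.6, 1.28, -0.14, 0.89, -0.08, 1.65, 1.26])
(np.float64(-2.439), (((0.6, 0, 0.35), 50, -30, -90), -65, 0, (0.5, 0.1, 0.35)), [-0.59, 1.29, 0.11, 0.93, -0.47, 1.65, 1.19])
(np.float64(-2.454), (((0.6, 0, 0.35), 50, -30, -90), -65, 40, None), [-0.72, 1.36, -0.02, 0.72, -0.01, 1.85, 1.54])
(np.float64(-2.675), (((0.6, 0, 0.35), 50, -30, -90), -65, 320, (0.6, 0.05, 0.35)), [-0.02, 1.31, -0.95, 1.35, 0.21, 1.01, 0.2])
(np.float64(-2.718), (((0.6
[... 1166 characters left out ...]
((0.6, 0, 0.35), 50, -30, -90), -65, 20, (0.5, 0.1, 0.35)), [-0.73, 1.36, 0.32, 0.78, -0.45, 1.82, 1.47])
(np.float64(-3.314), (((0.6, 0, 0.35), 50, -30, -90), -65, 60, (0.6, 0.05, 0.35)), [-1.07, 1.51, 1.09, 0.83, -0.67, 1.86, 2.3])
(np.float64(-3.417), (((0.45, -0.25, 0.4), 75, -90, 45), -60, 280, None), [-0.02, 1.12, -0.74, 1.84, -0.19, 0.17, 0.01])
(np.float64(-3.626), (((0.6, 0, 0.35), 50, -30, -90), -60, 60, None), [-0.9, 1.29, 0.28, 0.92, -0.07, 1.62, 1.91])
(np.float64(-3.629), (((0.6, 0, 0.35), 50, -30, -90), -60, 0, None), [-0.58, 1.23, 0.04, 1.02, -0.38, 1.51, 1.16])
(np.float64(-4.12), (((0.6, 0, 0.35), 50, -30, -45), -60, 280, None), [-0.09, 1.07, -0.6, 1.85, -0.83, 0.22, 0.61])
```

```bash
cat > search3.py <<'E'
from kin import *; from search import q0; import multiprocessing as mp
def wp(v):
    pos,th,az,psi,a,fl,sp,yaw=v
    L=[(np.array(pos),Rdir(th,az,psi)),pick(a,s=.02,back=.12,flip=fl),pick(a,s=.02,flip=fl)]
    p,R=L[-1]; L.append((p+np.array([-.01,.0,.16]),R))
    z=lambda d:Ro.from_euler('z',sp*d,degrees=True)
    L.append((np.array([.50,-.1,.27]),R*z(90))); L.append((np.array([.51,.05,.27]),R*z(170)))
    L+= [place(a,yaw,s=.02,h=.12,flip=fl),place(a,yaw,s=.02,h=0,flip=fl)]
    return L
def run(v):
    q=q0;ms=[];qs=[]
    for k,(p,R) in enumerate(wp(v)):
        q,e,m=simf(q,p,R); ms.append(m); qs.append(q)
        if e>(.02 if k==0 else .006) or m<0: return
    return round(min(ms),3),v,qs
if __name__=="__main__":
    V=[(pos,th,az,psi,a,fl,-fl*0+s,yaw) for pos in((.5,-.15,.32),(.6,0,.35),(.45,-.25,.4),(.65,-.3,.35)) for th in(25,50,75) for az in range(-150,31,30) for psi in range(-180,180,45) for a in(-60,-66) for fl in(1,-1) for s in(1,-1) for yaw in (200,218,236)]
    with mp.Pool() as p: res=[x for x in p.imap_unordered(run,V,chunksize=16) if x]
    res.sort(key=lambda t:-t[0]); print(len(V),len(res))
    for x in res[:14]: print(x[0],x[1],x[2][0].round(2),x[2][2].round(2),x[2][-1].round(2))
E
timeout 560 python3 search3.py
```

```text
16128 0
```

Run:
```python
from search3 import *
import search3, collections
def stage(v):
    q=q0
    for k,(p,R) in enumerate(wp(v)):
        q,e,m=simf(q,p,R)
        if e>(.02 if k==0 else .006) or m<0: return (k, 'e' if e>.006 else 'm'), q.round(2).tolist(), round(e,3), round(m,3),v
    return (99,''),0,0,0,v
V=[(pos,th,az,psi,a,fl,s,218) for pos in((.5,-.15,.32),(.6,0,.35),(.65,-.3,.35)) for th in(50,) for az in range(-150,31,30) for psi in range(-180,180,45) for a in(-60,-66,-70) for fl in(1,-1) for s in(1,-1)]
with mp.Pool() as p: r_=p.map(stage,V,chunksize=16)
print(collections.Counter(x[0] for x in r_))
for x in sorted(r_,key=lambda t:-t[0][0])[:10]: print(x)
```

```text
Counter({(0, 'e'): 924, (1, 'e'): 754, (1, 'm'): 128, (3, 'e'): 114, (0, 'm'): 96})
((3, 'e'), [0.36, 0.46, -0.12, 2.26, 1.85, 0.07, 2.66], np.float64(0.031), np.float64(-0.172), ((0.5, -0.15, 0.32), 50, -150, 0, -66, -1, 1, 218))
((3, 'e'), [0.36, 0.46, -0.12, 2.26, 1.85, 0.07, 2.66], np.float64(0.031), np.float64(-0.172), ((0.5, -0.15, 0.32), 50, -150, 0, -66, -1, -1, 218))
((3, 'e'), [0.33, 0.46, -0.07, 2.26, 1.93, 0.05, 2.66], np.float64(0.017), np.float64(-0.084), ((0.5, -0.15, 0.32), 50, -120, -45, -66, -1, 1, 218))
((3, 'e'), [0.33, 0.46, -0.07, 2.26, 1.93, 0.05, 2.66], np.float64(0.017), np.float64(-0.084), ((0.5, -0.15, 0.32), 50, -120, -45, -66, -1, -1, 218))
((3, 'e'), [0.26, 0.47, 0.02, 2.26, 2.41, 0.04, 2.24], np.float64(0.012), np.float64(-0.056), ((0.5, -0.15, 0.32), 50, -120, 0, -66, -1, 1, 218))
((3, 'e'), [0.26, 0.47, 0.02, 2.26, 2.41, 0.04, 2.24], np.float64(0.012), np.float64(-0.056), ((0.5, -0.15, 0.32), 50, -120, 0, -66, -1, -1, 218))
((3, 'e'), [0.05, 0.49, 0.35, 2.21, 2.1, 0.04, 2.56], np.float64(0.109), np.float64(-0.269), ((0.5, -0.15, 0.32), 50, -120, 0, -70, -1, 1, 218))
((3, 'e'), [0.05, 0.49, 0.35, 2.21, 2.1, 0.04, 2.56], np.float64(0.109), np.float64(-0.269), ((0.5, -0.15, 0.32), 50, -120, 0, -70, -1, -1, 218))
((3, 'e'), [0.25, 0.47, 0.03, 2.26, 2.64, 0.04, 2.01], np.float64(0.013), np.float64(-0.059), ((0.5, -0.15, 0.32), 50, -90, -45, -66, -1, 1, 218))
((3, 'e'), [0.25, 0.47, 0.03, 2.26, 2.64, 0.04, 2.01], np.float64(0.013), np.float64(-0.059), ((0.5, -0.15, 0.32), 50, -90, -45, -66, -1, -1, 218))
```

```bash
python3 - <<'E'
s=open("search3.py").read()
s=s.replace("pick(a,s=.02,back=.12,flip=fl),pick(a,s=.02,flip=fl)]","pre(a,fl,da,.06),pick(a,s=.02,flip=fl)]")
s=s.replace("p,R=L[-1]; L.append((p+np.array([-.01,.0,.16]),R))","p,R=pre(a,fl,da,.14); L.append((p,R))")
s=s.replace("def wp(v):\n    pos,th,az,psi,a,fl,sp,yaw=v","def pre(a,fl,da,h):\n    p,R=pick(a+da,s=.02,back=.04,flip=fl); return p+np.array([0,0,h]),R\ndef wp(v):\n    pos,th,az,psi,a,fl,sp,yaw,da=v")
s=s.replace("(200,218,236)]","(218,) for da in(15,25,35)]")
s=s.replace("q=q0;ms=[];qs=[]","q=q0;ms=[];qs=[]").replace("pick(a,s=.02,flip=fl)]\n","pick(a,s=.02,flip=fl)]\n")
s=s.replace("or m<0: return","or m<0: return k").replace("if __name__","import collections\nif __name__").replace("res=[x for x in p.imap_unordered(run,V,chunksize=16) if x]","R_=p.map(run,V,chunksize=16)\n    res=[x for x in R_ if not isinstance(x,int)]; print(collections.Counter(x for x in R_ if isinstance(x,int)))")
open("search3.py","w").write(s)
E
timeout 560 python3 search3.py
```

```text
multiprocessing.pool.RemoteTraceback: 
"""
Traceback (most recent call last):
  File "search3.py", line 14, in run
    for k,(p,R) in enumerate(wp(v)):
                             ~~^^^
  File "search3.py", line 5, in wp
    pos,th,az,psi,a,fl,sp,yaw,da=v
    ^^^^^^^^^^^^^^^^^^^^^^^^^^^^
ValueError: not enough values to unpack (expected 9, got 8)
"""

The above exception was the direct cause of the following exception:

Traceback (most recent call last):
  File "search3.py", line 21, in <module>
    with mp.Pool() as p: R_=p.map(run,V,chunksize=16)
                            ~~~~~^^^^^^^^^^^^^^^^^^^^
ValueError: not enough values to unpack (expected 9, got 8)
```

```bash
sed -i 's/(200,218,236)\]/X/; s/for yaw in (200,218,236)/for yaw in (218,)/; s/-fl\*0+s,yaw)/s,yaw,da)/; s/for yaw in (218,) *\]/for yaw in (218,) for da in(15,25,35)]/; s/for yaw in X/for yaw in (218,) for da in(15,25,35)]/' search3.py; grep -n "V=\[" search3.py | tail -c 200; timeout 560 python3 search3.py
```

```text
.35),(.45,-.25,.4),(.65,-.3,.35)) for th in(25,50,75) for az in range(-150,31,30) for psi in range(-180,180,45) for a in(-60,-66) for fl in(1,-1) for s in(1,-1) for yaw in (218,) for da in(15,25,35)]
Counter({1: 9576, 0: 6552})
16128 0
```

```bash
cat > plan.py <<'E'
from kin import *; from search3 import pre; import multiprocessing as mp
q0=np.array([-0.505,0.8,0.653,1.708,0.364,1.026,-0.528])
def chain(q,L,tol=.006):
    ms=[]
    qs=[]
    for p,R in L:
        q,e,m=simf(q,p,R); ms.append(m); qs.append(q)
        if e>tol or m<-.0: return qs,min(ms),False
    return qs,min(ms),True
def tail(a,fl,da,sp,yaw=218):
    p,R=pre(a,fl,da,.14); z=lambda d:Ro.from_euler('z',sp*d,degrees=True)
    return [pick(a,s=.02,flip=fl),(p,R),(np.array([.52,-.1,.27]),R*z(90)),(np.array([.52,.05,.27]),R*z(170)),place(a,yaw,s=.02,h=.12,flip=fl),place(a,yaw,s=.02,flip=fl)]
def job(v):
    a,fl,da,seed=v; rng=np.random.default_rng(seed)
    pr=pre(a,fl,da,.06)
    qt,e,w=ik(*pr,rng.uniform(lo,hi),w=0)
    if e>.002 or w>.01: return 'ik'
    N=10; L=[fk(q0+(qt-q0)*k/N) for k in range(1,N+1)]
    qs,m,ok=chain(q0,L,.01)
    if not ok: return 'via'
    best='tail'
    for sp in(1,-1):
        qq,m2,ok2=chain(qs[-1],tail(a,fl,da,sp))
        if ok2: best=(round(min(m,m2),3),v,sp,qt,qs[-1],qq)
        elif isinstance(best,str): best=f'tail{len(qq)}'
    return best
if __name__=="__main__":
    import collections
    V=[(a,fl,da,s) for a in(-60,-66,-72) for fl in(1,-1) for da in(15,25,35) for s in range(25)]
    with mp.Pool() as p: R_=p.map(job,V,chunksize=4)
    print(collections.Counter(x for x in R_ if isinstance(x,str)))
    res=sorted([x for x in R_ if not isinstance(x,str)],key=lambda t:-t[0])
    for x in res[:6]:
        print(x[:3]); print(' qt',x[3].round(2),'pre',x[4].round(2)); [print('   ',q.round(2)) for q in x[5]]
E
timeout 560 python3 plan.py
```

```text
Counter({'ik': 425, 'via': 14, 'tail1': 1})
(np.float64(0.034), (-72, -1, 15, 22), 1)
 qt [ 0.88  0.88 -1.12  2.47  2.09  0.99  2.57] pre [ 0.43  0.67 -0.29  2.5   2.75  0.63  1.87]
    [ 0.36  0.82 -0.14  2.26  2.68  0.28  1.98]
    [ 0.39  0.45 -0.19  2.41  2.68  0.32  1.95]
    [ 0.31  0.45 -0.47  2.34  1.93  0.44  0.89]
    [ 0.07  0.51 -0.74  2.29  1.58  0.76 -0.52]
    [-0.26  0.96 -0.9   2.36  2.52  1.15 -0.8 ]
    [-0.29  1.25 -0.81  2.34  2.72  1.37 -0.82]
(np.float64(0.032), (-72, -1, 15, 1), 1)
 qt [ 0.85  0.85 -1.05  2.47  2.13  0.94  2.52] pre [ 0.41  0.67 -0.25  2.5   2.79  0.63  1.84]
    [ 0.35  0.82 -0.12  2.26  2.73  0.27  1.93]
    [ 0.36  0.45 -0.16  2.41  2.72  0.32  1.9 ]
    [ 0.28  0.45 -0.42  2.34  1.95  0.42  0.87]
    [ 0.05  0.5  -0.7   2.3   1.58  0.74 -0.53]
    [-0.27  0.95 -0.88  2.36  2.53  1.14 -0.81]
    [-0.3   1.24 -0.8   2.35  2.73  1.37 -0.84]
(np.float64(0.028), (-72, -1, 15, 9), 1)
 qt [ 0.72  0.76 -0.79  2.48  2.31  0.79  2.33] pre [ 0.33  0.67 -0.12  2.5   2.93  0.62  1.7 ]
    [ 0.31  0.82 -0.06  2.26  2.91  0.26  1.74]
    [ 0.29  0.45 -0.
[... 797 characters left out ...]
.83 -0.03  2.26  2.99  0.26  1.66]
    [ 0.26  0.45 -0.01  2.42  2.97  0.3   1.66]
    [ 0.12  0.43 -0.2   2.35  2.12  0.33  0.71]
    [-0.09  0.47 -0.48  2.3   1.61  0.62 -0.55]
    [-0.33  0.91 -0.76  2.36  2.59  1.1  -0.92]
    [-0.36  1.2  -0.7   2.35  2.76  1.34 -0.94]
(np.float64(0.026), (-72, -1, 15, 24), 1)
 qt [ 0.67  0.73 -0.69  2.48  2.39  0.74  2.25] pre [ 0.3   0.67 -0.07  2.5   2.99  0.61  1.64]
    [ 0.29  0.83 -0.03  2.26  2.98  0.26  1.67]
    [ 0.26  0.45 -0.01  2.42  2.97  0.3   1.67]
    [ 0.13  0.43 -0.2   2.35  2.11  0.33  0.71]
    [-0.08  0.47 -0.49  2.3   1.61  0.63 -0.55]
    [-0.33  0.91 -0.77  2.36  2.59  1.1  -0.91]
    [-0.36  1.21 -0.7   2.35  2.76  1.34 -0.94]
```

```bash
cat > seg.py <<'E'
from kin import *
def segs(q,L,rows=8,show=True):
    "for each target (p,R) print rows as constant twist in units; simulate with rounding"
    for p,R in L:
        P,M,_=fkj(q); t=(p-P)/.03/rows; w=(R*Ro.from_matrix(M).inv()).as_rotvec()/np.radians(60)/rows
        t,w=t.round(2),w.round(3); p2=P+t*.03*rows; R2=Ro.from_rotvec(w*rows*np.radians(60))*Ro.from_matrix(M)
        q,e,m=simf(q,p2,R2); 
        if show: print(t.tolist(),w.tolist(),'deg/row',round(np.linalg.norm(w)*60,1),'e',round(e,4),'m',round(m,3),'q',q.round(2).tolist())
    return q
E
python3 - <<'E'
from seg import *; from plan import *; from h import r
q=r.get_state()["q"]; print(q.round(3))
qt=np.array([0.88,0.88,-1.12,2.47,2.09,.99,2.57])
for N in(3,4,5):
    print(N); e=segs(q,[fk(q+(qt-q)*k/N) for k in range(1,N+1)])
    a,fl,da=-72,-1,15
    from search3 import pre
    print(chain(e,[pre(a,fl,da,.06)]+tail(a,fl,da,1))[1:])
E
```

```text
[-0.505  0.8    0.653  1.708  0.364  1.026 -0.528]
3
[-0.35, -0.43, -0.41] [0.044, 0.142, 0.128] deg/row 11.8 e 0.0003 m 0.564 q [-0.16, 0.85, 0.27, 1.97, 0.84, 0.88, 0.61]
[-0.04, 0.0, -0.3] [0.048, 0.098, 0.152] deg/row 11.2 e 0.0004 m 0.292 q [0.02, 0.82, 0.12, 2.24, 1.54, 0.52, 1.5]
[0.19, 0.35, 0.19] [-0.006, 0.016, 0.17] deg/row 10.3 e 0.0015 m 0.006 q [0.35, 0.67, -0.16, 2.5, 2.89, 0.62, 1.74]
(np.float64(0.028770133984826973), True)
4
[-0.3, -0.36, -0.31] [0.032, 0.111, 0.092] deg/row 8.9 e 0.0003 m 0.629 q [-0.24, 0.84, 0.35, 1.9, 0.71, 0.94, 0.34]
[-0.11, -0.12, -0.27] [0.044, 0.089, 0.106] deg/row 8.7 e 0.0003 m 0.426 q [-0.04, 0.84, 0.13, 2.1, 1.13, 0.75, 1.12]
[0.06, 0.12, -0.15] [0.03, 0.051, 0.122] deg/row 8.1 e 0.0006 m 0.22 q [0.09, 0.79, 0.05, 2.31, 1.89, 0.48, 1.54]
[0.16, 0.28, 0.21] [-0.009, 0.0, 0.128] deg/row 7.7 e 0.0012 m 0.024 q [0.38, 0.67, -0.22, 2.5, 2.83, 0.64, 1.8]
(np.float64(0.031121553753336695), True)
5
[-0.25, -0.3, -0.25] [0.024, 0.09, 0.072] deg/row 7.1 e 0.0004 m 0.668 q [-0.29, 0.83, 0.41, 1.86, 0.64, 0.97, 0.16]
[-0.14, -0.16, -0.23] [0.036, 0.078, 0.081] deg/row 7.1 e 0.0003 m 0.504 q [-0.11, 0.85, 0.2, 2.03, 0.95, 0.83, 0.82]
[-0.01, -0.0, -0.19] [0.033, 0.058, 0.091] deg/row 6.8 e 0.0004 m 0.351 q [0.02, 0.83, 0.08, 2.18, 1.34, 0.64, 1.39]
[0.08, 0.15, -0.05] [0.018, 0.028, 0.101] deg/row 6.4 e 0.0008 m 0.178 q [0.16, 0.77, -0.02, 2.35, 2.08, 0.51, 1.58]
[0.13, 0.23, 0.2] [-0.009, -0.005, 0.102] deg/row 6.2 e 0.001 m 0.03 q [0.4, 0.67, -0.24, 2.5, 2.8, 0.64, 1.82]
(np.float64(0.032213547299331236), True)
```

Run:
```python
from seg import *; from plan import *; from h import r; from search3 import pre
q=r.get_state()["q"]; a,fl,da=-72,-1,15
N=5; 
for qt in([0.88,0.88,-1.12,2.47,2.09,.99,2.57],[0.72,.76,-.79,2.48,2.31,.79,2.33]):
 for b in([.02,.05,.07,.05,0],[.04,.09,.12,.08,.02],[.05,.1,.12,.1,.03]):
  W=[fk(q+(np.array(qt)-q)*k/N) for k in range(1,N+1)]
  W=[(p+np.array([0,0,h]),R) for (p,R),h in zip(W,b)]
  print([p.round(3).tolist()+R.apply(Z).round(2).tolist() for p,R in W])
  e=segs(q,W); print(chain(e,[pre(a,fl,da,.06)]+tail(a,fl,da,1))[1:])
```

```text
[[0.468, -0.241, 0.261, -0.31, -0.71, -0.63], [0.436, -0.279, 0.236, -0.25, -0.71, -0.66], [0.431, -0.279, 0.211, -0.08, -0.62, -0.78], [0.452, -0.243, 0.179, 0.19, -0.44, -0.88], [0.481, -0.187, 0.178, 0.52, -0.18, -0.84]]
[-0.25, -0.3, -0.17] [0.024, 0.09, 0.072] deg/row 7.1 e 0.0003 m 0.679 q [-0.29, 0.8, 0.41, 1.85, 0.64, 1.0, 0.19]
[-0.14, -0.16, -0.1] [0.036, 0.078, 0.081] deg/row 7.1 e 0.0002 m 0.526 q [-0.1, 0.75, 0.19, 2.0, 0.9, 0.92, 0.93]
[-0.02, -0.0, -0.11] [0.033, 0.058, 0.091] deg/row 6.8 e 0.0004 m 0.378 q [0.06, 0.68, 0.02, 2.15, 1.16, 0.74, 1.63]
[0.09, 0.15, -0.13] [0.018, 0.029, 0.101] deg/row 6.4 e 0.0008 m 0.215 q [0.18, 0.64, -0.07, 2.31, 1.75, 0.47, 1.94]
[0.13, 0.23, -0.01] [-0.008, -0.006, 0.102] deg/row 6.1 e 0.001 m 0.035 q [0.48, 0.68, -0.38, 2.49, 2.68, 0.66, 1.96]
(np.float64(0.037441535873937504), True)
[[0.468, -0.241, 0.281, -0.31, -0.71, -0.63], [0.436, -0.279, 0.276, -0.25, -0.71, -0.66], [0.431, -0.279, 0.261, -0.08, -0.62, -0.78], [0.452, -0.243, 0.209, 0.19, -0.44, -0.88], [0.481, -0.187, 0.198, 0.52, -0.18, -0.84]]
[-0.25, -0.3, -0.08] [0.024, 
[... 3275 characters left out ...]
 -0.263, 0.256, 0.28, -0.48, -0.83], [0.481, -0.185, 0.206, 0.51, -0.18, -0.84]]
[-0.18, -0.36, 0.05] [0.014, 0.083, 0.072] deg/row 6.6 e 0.0002 m 0.701 q [-0.32, 0.74, 0.47, 1.83, 0.68, 1.02, 0.18]
[-0.08, -0.21, 0.03] [0.023, 0.076, 0.078] deg/row 6.7 e 0.0002 m 0.576 q [-0.15, 0.63, 0.29, 1.95, 0.94, 0.94, 0.94]
[0.0, -0.01, -0.09] [0.02, 0.062, 0.089] deg/row 6.6 e 0.0004 m 0.435 q [0.02, 0.54, 0.13, 2.1, 1.16, 0.73, 1.67]
[0.05, 0.18, -0.18] [0.007, 0.039, 0.099] deg/row 6.4 e 0.0007 m 0.267 q [0.13, 0.5, 0.05, 2.26, 1.65, 0.41, 2.07]
[0.01, 0.33, -0.21] [-0.01, 0.01, 0.104] deg/row 6.3 e 0.001 m 0.057 q [0.47, 0.59, -0.35, 2.47, 2.66, 0.54, 1.96]
(np.float64(0.03814902421666799), True)
```

drive_tool(targets=[{"tx": -0.25,"ty": -0.3,"tz": -0.04,"wx": 0.024,"wy": 0.09,"wz": 0.072,"claw": 1},{"tx": -0.25,"ty": -0.3,"tz": -0.04,"wx": 0.024,"wy": 0.09,"wz": 0.072,"claw": 1},{"tx": -0.25,"ty": -0.3,"tz": -0.04,"wx": 0.024,"wy": 0.09,"wz": 0.072,"claw": 1},{"tx": -0.25,"ty": -0.3,"tz": -0.04,"wx": 0.024,"wy": 0.09,"wz": 0.072,"claw": 1},{"tx": -0.25,"ty": -0.3,"tz": -0.04,"wx": 0.024,"wy": 0.09,"wz": 0.072,"claw": 1},{"tx": -0.25,"ty": -0.3,"tz": -0.04,"wx": 0.024,"wy": 0.09,"wz": 0.072,"claw": 1},{"tx": -0.25,"ty": -0.3,"tz": -0.04,"wx": 0.024,"wy": 0.09,"wz": 0.072,"claw": 1},{"tx": -0.25,"ty": -0.3,"tz": -0.04,"wx": 0.024,"wy": 0.09,"wz": 0.072,"claw": 1}])

```text
clock: 9.0
tool_pos: [0.4679, -0.2421, 0.2914]
eef_rot: [0.416, 0.801, -0.429, 0.026]
contact_force: [-0.1, -0.4, -0.0]
opening: 1.0
finger_force: 0.0
```

drive_tool(targets=[{"tx": -0.14,"ty": -0.16,"tz": -0.02,"wx": 0.036,"wy": 0.078,"wz": 0.081,"claw": 1},{"tx": -0.14,"ty": -0.16,"tz": -0.02,"wx": 0.036,"wy": 0.078,"wz": 0.081,"claw": 1},{"tx": -0.14,"ty": -0.16,"tz": -0.02,"wx": 0.036,"wy": 0.078,"wz": 0.081,"claw": 1},{"tx": -0.14,"ty": -0.16,"tz": -0.02,"wx": 0.036,"wy": 0.078,"wz": 0.081,"claw": 1},{"tx": -0.14,"ty": -0.16,"tz": -0.02,"wx": 0.036,"wy": 0.078,"wz": 0.081,"claw": 1},{"tx": -0.14,"ty": -0.16,"tz": -0.02,"wx": 0.036,"wy": 0.078,"wz": 0.081,"claw": 1},{"tx": -0.14,"ty": -0.16,"tz": -0.02,"wx": 0.036,"wy": 0.078,"wz": 0.081,"claw": 1},{"tx": -0.14,"ty": -0.16,"tz": -0.02,"wx": 0.036,"wy": 0.078,"wz": 0.081,"claw": 1}])

```text
clock: 9.8
tool_pos: [0.4344, -0.2804, 0.2867]
eef_rot: [-0.026, 0.911, -0.384, -0.148]
contact_force: [0.6, -0.6, 0.3]
opening: 1.003
finger_force: 0.0
```

Run:
```python
from seg import *; from plan import *; from h import r; from search3 import pre
s=r.get_state(); q=s["q"]; print(q.round(3), s["tool_pos"]); a,fl,da=-72,-1,15
qs=np.array([-.505,.8,.653,1.708,.364,1.026,-.528]); qt=np.array([0.88,0.88,-1.12,2.47,2.09,.99,2.57])
W=[fk(qs+(qt-qs)*k/5) for k in (3,4)]
W=[(p+np.array([0,0,h]),R) for (p,R),h in zip(W,[.12,.10])]+[pre(a,fl,da,.06)]
e=segs(q,W); print(chain(e,tail(a,fl,da,1))[1:])
```

```text
[-0.1    0.663  0.194  1.97   0.856  1.001  1.038] [ 0.43435728 -0.2803587   0.2867353 ]
[-0.01, 0.01, -0.11] [0.033, 0.057, 0.09] deg/row 6.7 e 0.0004 m 0.422 q [0.07, 0.58, -0.01, 2.11, 1.05, 0.82, 1.78]
[0.08, 0.15, -0.13] [0.018, 0.029, 0.101] deg/row 6.4 e 0.0007 m 0.259 q [0.22, 0.53, -0.12, 2.27, 1.45, 0.49, 2.27]
[0.12, 0.22, -0.22] [-0.008, -0.005, 0.102] deg/row 6.1 e 0.0015 m 0.036 q [0.53, 0.69, -0.45, 2.49, 2.61, 0.67, 2.02]
(np.float64(0.11021779359671813), True)
```

Prediction matches the arm well; continue.

drive_tool(targets=[{"tx": -0.01,"ty": 0.01,"tz": -0.11,"wx": 0.033,"wy": 0.057,"wz": 0.09,"claw": 1},{"tx": -0.01,"ty": 0.01,"tz": -0.11,"wx": 0.033,"wy": 0.057,"wz": 0.09,"claw": 1},{"tx": -0.01,"ty": 0.01,"tz": -0.11,"wx": 0.033,"wy": 0.057,"wz": 0.09,"claw": 1},{"tx": -0.01,"ty": 0.01,"tz": -0.11,"wx": 0.033,"wy": 0.057,"wz": 0.09,"claw": 1},{"tx": -0.01,"ty": 0.01,"tz": -0.11,"wx": 0.033,"wy": 0.057,"wz": 0.09,"claw": 1},{"tx": -0.01,"ty": 0.01,"tz": -0.11,"wx": 0.033,"wy": 0.057,"wz": 0.09,"claw": 1},{"tx": -0.01,"ty": 0.01,"tz": -0.11,"wx": 0.033,"wy": 0.057,"wz": 0.09,"claw": 1},{"tx": -0.01,"ty": 0.01,"tz": -0.11,"wx": 0.033,"wy": 0.057,"wz": 0.09,"claw": 1}])

```text
clock: 10.6
tool_pos: [0.4321, -0.2778, 0.2604]
eef_rot: [-0.462, 0.821, -0.27, -0.199]
contact_force: [0.3, -0.0, 0.8]
opening: 1.0
finger_force: 0.0
```

drive_tool(targets=[{"tx": 0.08,"ty": 0.15,"tz": -0.13,"wx": 0.018,"wy": 0.029,"wz": 0.101,"claw": 1},{"tx": 0.08,"ty": 0.15,"tz": -0.13,"wx": 0.018,"wy": 0.029,"wz": 0.101,"claw": 1},{"tx": 0.08,"ty": 0.15,"tz": -0.13,"wx": 0.018,"wy": 0.029,"wz": 0.101,"claw": 1},{"tx": 0.08,"ty": 0.15,"tz": -0.13,"wx": 0.018,"wy": 0.029,"wz": 0.101,"claw": 1},{"tx": 0.08,"ty": 0.15,"tz": -0.13,"wx": 0.018,"wy": 0.029,"wz": 0.101,"claw": 1},{"tx": 0.08,"ty": 0.15,"tz": -0.13,"wx": 0.018,"wy": 0.029,"wz": 0.101,"claw": 1},{"tx": 0.08,"ty": 0.15,"tz": -0.13,"wx": 0.018,"wy": 0.029,"wz": 0.101,"claw": 1},{"tx": 0.08,"ty": 0.15,"tz": -0.13,"wx": 0.018,"wy": 0.029,"wz": 0.101,"claw": 1}])

```text
clock: 11.4
tool_pos: [0.4514, -0.2417, 0.2293]
eef_rot: [0.799, -0.547, 0.212, 0.131]
contact_force: [0.6, 0.3, 0.2]
opening: 1.001
finger_force: 0.0
```

Run:
```python
from seg import *; from plan import *; from h import *; from search3 import pre
s=r.get_state(); q=s["q"]; print(q.round(3), s["tool_pos"]); a,fl,da=-72,-1,15
i,P,_=snap("side"); cv2.imwrite("pics/side2.png",i); np.save("side2.npy",P)
qq=P[200:420,230:480].reshape(-1,3); Cx=np.array([.6028,-.2315]); n=np.array([-g[1],g[0]])
rel=qq[:,:2]-Cx; m=(rel@g>.03)&(rel@g<.16)&(abs(rel@n)<.04)&(qq[:,2]>.06)&(qq[:,2]<.13)
b=np.c_[rel@g,rel@n,qq[:,2]][m]; print("cup",len(b),b.min(0),b.max(0))
def res(v): # r0,n0,z0, skew: axis through cup
    d=np.array([np.cos(np.radians(20))*np.cos(v[3]),np.cos(np.radians(20))*np.sin(v[3]),np.sin(np.radians(20))])
    w=b-v[:3]; ax=w@d; return np.linalg.norm(w-np.outer(ax,d),axis=1)-.024
o=least_squares(res,[.095,0,.085,0],loss='soft_l1',f_scale=.002,x_scale=[.01,.01,.01,.1])
d=np.array([np.cos(np.radians(20))*np.cos(o.x[3]),np.cos(np.radians(20))*np.sin(o.x[3]),np.sin(np.radians(20))]); w=(b-o.x[:3])@d
print(o.x, np.abs(res(o.x)).mean(), np.percentile(w,[.5,99.5]))
mid=o.x[:3]+d*np.percentile(w,[.5,99.5]).mean(); print("centre rnz",mid)
e=segs(q,[pre(a,fl,da,.06)]); print(chain(e,tail(a,fl,da,1))[1:])
```

```text
[ 0.216  0.53  -0.114  2.268  1.446  0.488  2.276] [ 0.45141725 -0.24174253  0.22926468]
cup 1004 [ 0.04309355 -0.02356123  0.06016276] [0.146703   0.02815628 0.12145899]
[1.54329624 0.00894378 0.60913694 0.00630018] 0.002037226872131634 [-1.58779412 -1.4933794 ]
centre rnz [ 0.09564696 -0.0001768   0.08222523]
[0.12, 0.23, -0.22] [-0.008, -0.005, 0.102] deg/row 6.1 e 0.0016 m 0.036 q [0.53, 0.69, -0.45, 2.49, 2.61, 0.67, 2.02]
(np.float64(0.11020740858914557), True)
```

View pics/side2.png

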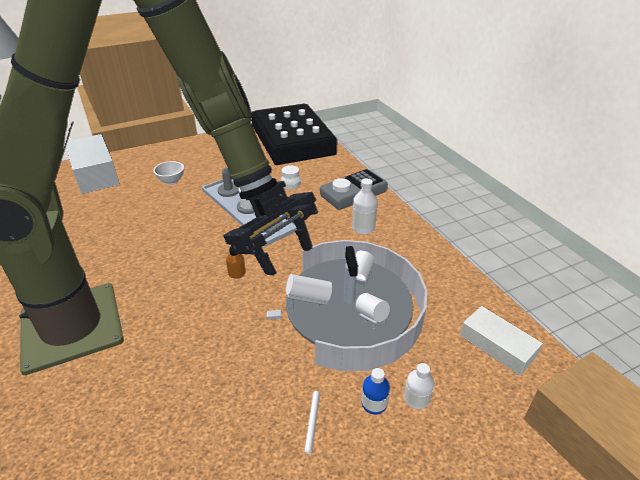

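The side view shows the gripper at (270,235) above and left of the tall cup (309,289), with nothing touched. The fitted cup centre agrees with the model to 2 mm.

drive_tool(targets=[{"tx": 0.12,"ty": 0.23,"tz": -0.22,"wx": -0.008,"wy": -0.005,"wz": 0.102,"claw": 1},{"tx": 0.12,"ty": 0.23,"tz": -0.22,"wx": -0.008,"wy": -0.005,"wz": 0.102,"claw": 1},{"tx": 0.12,"ty": 0.23,"tz": -0.22,"wx": -0.008,"wy": -0.005,"wz": 0.102,"claw": 1},{"tx": 0.12,"ty": 0.23,"tz": -0.22,"wx": -0.008,"wy": -0.005,"wz": 0.102,"claw": 1},{"tx": 0.12,"ty": 0.23,"tz": -0.22,"wx": -0.008,"wy": -0.005,"wz": 0.102,"claw": 1},{"tx": 0.12,"ty": 0.23,"tz": -0.22,"wx": -0.008,"wy": -0.005,"wz": 0.102,"claw": 1},{"tx": 0.12,"ty": 0.23,"tz": -0.22,"wx": -0.008,"wy": -0.005,"wz": 0.102,"claw": 1},{"tx": 0.12,"ty": 0.23,"tz": -0.22,"wx": -0.008,"wy": -0.005,"wz": 0.102,"claw": 1}])

```text
clock: 12.25
tool_pos: [0.4807, -0.1867, 0.1764]
eef_rot: [0.944, -0.164, 0.282, 0.047]
contact_force: [-0.8, -0.7, -0.5]
opening: 1.003
finger_force: 0.0
```

```bash
sed -i 's/G3=np.r_\[g,0\]/cc[2]=.084; G3=np.r_[g,0]/' kin.py
python3 - <<'E'
from seg import *; from plan import *; from h import r; from search3 import pre
s=r.get_state(); q=s["q"]; print(q.round(3), s["tool_pos"]); a,fl,da=-72,-1,15
R=Ro.from_quat(s["eef_rot"]); print(R.as_matrix().round(3).tolist(), pre(a,fl,da,.06)[0])
e=segs(q,[pre(a,fl,da,.06)]); e=segs(q,[pick(a,s=.02,flip=fl)]); print(chain(e,tail(a,fl,da,1)[1:])[1:])
E
```

```text
[ 0.526  0.69  -0.444  2.492  2.61   0.668  2.018] [ 0.48067658 -0.18670779  0.17635301]
[[0.787, -0.335, 0.517], [-0.283, -0.942, -0.181], [0.548, -0.004, -0.836]] [ 0.48066269 -0.18819148  0.17516185]
[-0.0, -0.0, -0.01] [-0.0, 0.001, 0.0] deg/row 0.1 e 0.0 m 0.041 q [0.52, 0.69, -0.44, 2.49, 2.6, 0.66, 2.02]
[0.07, -0.03, -0.4] [0.01, 0.03, 0.0] deg/row 1.9 e 0.0026 m 0.111 q [0.42, 0.83, -0.24, 2.26, 2.48, 0.32, 2.18]
(np.float64(0.11019884827052318), True)
```

drive_tool(targets=[{"tx": 0.07,"ty": -0.03,"tz": -0.4,"wx": 0.01,"wy": 0.03,"wz": 0,"claw": 1},{"tx": 0.07,"ty": -0.03,"tz": -0.4,"wx": 0.01,"wy": 0.03,"wz": 0,"claw": 1},{"tx": 0.07,"ty": -0.03,"tz": -0.4,"wx": 0.01,"wy": 0.03,"wz": 0,"claw": 1},{"tx": 0.07,"ty": -0.03,"tz": -0.4,"wx": 0.01,"wy": 0.03,"wz": 0,"claw": 1},{"tx": 0.07,"ty": -0.03,"tz": -0.4,"wx": 0.01,"wy": 0.03,"wz": 0,"claw": 1},{"tx": 0.07,"ty": -0.03,"tz": -0.4,"wx": 0.01,"wy": 0.03,"wz": 0,"claw": 1},{"tx": 0.07,"ty": -0.03,"tz": -0.4,"wx": 0.01,"wy": 0.03,"wz": 0,"claw": 1},{"tx": 0.07,"ty": -0.03,"tz": -0.4,"wx": 0.01,"wy": 0.03,"wz": 0,"claw": 1}])

```text
clock: 13.05
tool_pos: [0.4977, -0.1945, 0.08]
eef_rot: [0.973, -0.17, 0.154, 0.028]
contact_force: [-0.3, -0.5, 0.3]
opening: 0.998
finger_force: 0.0
```

Run:
```python
from seg import *; from plan import *; from h import *; from search3 import pre
s=r.get_state(); q=s["q"]; print(q.round(3), s["tool_pos"],s["contact_force"].round(2)); a,fl,da=-72,-1,15
p,R=pick(a,s=.02,flip=fl); print(p, Ro.from_quat(s["eef_rot"]).apply(Z),R.apply(Z))
i,P,_=snap("side"); cv2.imwrite("pics/side3.png",cv2.resize(i[190:370,220:440],None,fx=2.7,fy=2.7,interpolation=cv2.INTER_CUBIC))
```

```text
[ 0.413  0.833 -0.228  2.252  2.478  0.311  2.179] [ 0.49770212 -0.19452561  0.07999595] [-0.27 -0.51  0.25]
[ 0.49875281 -0.19460603  0.08037878] [ 0.28931472 -0.10745727 -0.95118343] [ 0.29124912 -0.10327368 -0.95105652]
```

View pics/side3.png

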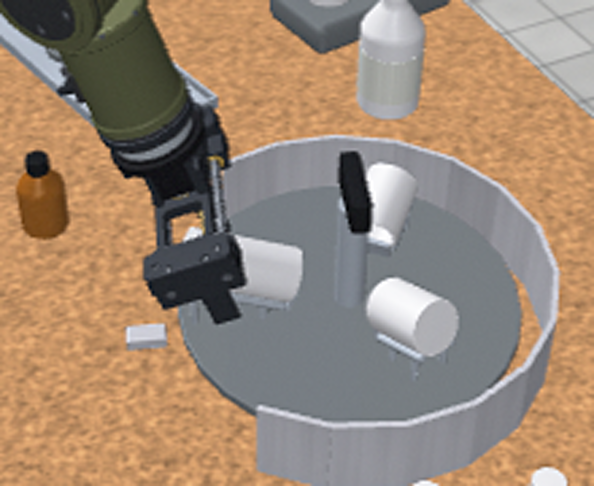

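The gripper straddles the tall cup near its closed end: near finger at (225,300), cup at (265,265), nothing touched. Close gently.

drive_tool(targets=[{"tx": 0,"ty": 0,"tz": 0,"wx": 0,"wy": 0,"wz": 0,"claw": -0.2},{"tx": 0,"ty": 0,"tz": 0,"wx": 0,"wy": 0,"wz": 0,"claw": -0.2},{"tx": 0,"ty": 0,"tz": 0,"wx": 0,"wy": 0,"wz": 0,"claw": -0.2},{"tx": 0,"ty": 0,"tz": 0,"wx": 0,"wy": 0,"wz": 0,"claw": -0.2},{"tx": 0,"ty": 0,"tz": 0,"wx": 0,"wy": 0,"wz": 0,"claw": -0.2},{"tx": 0,"ty": 0,"tz": 0,"wx": 0,"wy": 0,"wz": 0,"claw": -0.5},{"tx": 0,"ty": 0,"tz": 0,"wx": 0,"wy": 0,"wz": 0,"claw": -0.5},{"tx": 0,"ty": 0,"tz": 0,"wx": 0,"wy": 0,"wz": 0,"claw": -0.5}], force=20)

```text
clock: 13.9
tool_pos: [0.4965, -0.1941, 0.0802]
eef_rot: [0.973, -0.169, 0.153, 0.028]
contact_force: [-1.7, -0.4, 4.4]
opening: 0.541
finger_force: 20.0
```

Run:
```python
from seg import *; from plan import *; from h import *; from search3 import pre
s=r.get_state(); q=s["q"]; a,fl,da=-72,-1,15
T=tail(a,fl,da,1)[1:]
p,R=T[0]; T.insert(0,(pick(a,s=.02,flip=fl)[0]+np.array([-.015,.005,.06]),R))
e=segs(q,T); print(chain(q,T)[1:])
```

```text
[-0.05, 0.02, 0.25] [-0.01, -0.03, 0.001] deg/row 1.9 e 0.0095 m 0.031 q [0.56, 0.79, -0.5, 2.5, 2.64, 0.78, 2.02]
[-0.03, -0.0, 0.45] [-0.002, 0.002, -0.001] deg/row 0.2 e 0.0036 m 0.042 q [0.5, 0.46, -0.37, 2.41, 2.46, 0.37, 2.16]
[0.17, 0.36, 0.06] [0.096, -0.033, -0.157] deg/row 11.2 e 0.0002 m 0.121 q [0.45, 0.49, -0.68, 2.33, 1.83, 0.55, 1.0]
[-0.0, 0.62, 0.0] [0.086, -0.031, -0.14] deg/row 10.0 e 0.0002 m 0.197 q [0.18, 0.56, -0.91, 2.29, 1.57, 0.87, -0.52]
[-0.05, 1.44, -0.31] [0.021, -0.037, 0.103] deg/row 6.7 e 0.0007 m 0.111 q [-0.2, 1.0, -1.0, 2.35, 2.48, 1.19, -0.71]
[-0.0, 0.0, -0.5] [-0.0, -0.0, 0.0] deg/row 0.0 e 0.0013 m 0.168 q [-0.25, 1.29, -0.9, 2.34, 2.7, 1.4, -0.74]
(np.float64(0.029866476671533526), False)
```

Run:
```python
from seg import *; from plan import *; from h import *; from search3 import pre
s=r.get_state(); q=s["q"]; a,fl,da=-72,-1,15
T=tail(a,fl,da,1)[1:]
e=segs(q,T[:1]); e=segs(e,T[1:3],16);e=segs(e,T[3:4],16); e=segs(e,T[4:]);
```

```text
[-0.06, 0.03, 0.73] [-0.01, -0.03, 0.001] deg/row 1.9 e 0.0008 m 0.125 q [0.48, 0.46, -0.33, 2.41, 2.5, 0.35, 2.13]
[0.08, 0.18, 0.03] [0.048, -0.017, -0.079] deg/row 5.6 e 0.0002 m 0.127 q [0.42, 0.48, -0.64, 2.33, 1.84, 0.53, 0.98]
[0.0, 0.31, 0.0] [0.043, -0.015, -0.07] deg/row 5.0 e 0.0003 m 0.196 q [0.17, 0.54, -0.87, 2.29, 1.56, 0.84, -0.5]
[-0.02, 0.73, -0.15] [0.01, -0.019, 0.052] deg/row 3.4 e 0.0007 m 0.119 q [-0.21, 0.98, -0.98, 2.34, 2.48, 1.16, -0.71]
[-0.01, -0.01, -0.51] [0.001, -0.0, -0.001] deg/row 0.1 e 0.0014 m 0.171 q [-0.26, 1.28, -0.89, 2.35, 2.7, 1.4, -0.75]
```

drive_tool(targets=[{"tx": -0.06,"ty": 0.03,"tz": 0.3,"wx": 0,"wy": 0,"wz": 0,"claw": -0.5},{"tx": -0.06,"ty": 0.03,"tz": 0.7,"wx": 0,"wy": 0,"wz": 0,"claw": -0.5},{"tx": -0.06,"ty": 0.03,"tz": 0.8,"wx": -0.013,"wy": -0.04,"wz": 0,"claw": -0.5},{"tx": -0.06,"ty": 0.03,"tz": 0.8,"wx": -0.013,"wy": -0.04,"wz": 0,"claw": -0.5},{"tx": -0.06,"ty": 0.03,"tz": 0.8,"wx": -0.013,"wy": -0.04,"wz": 0,"claw": -0.5},{"tx": -0.06,"ty": 0.03,"tz": 0.8,"wx": -0.013,"wy": -0.04,"wz": 0,"claw": -0.5},{"tx": -0.06,"ty": 0.03,"tz": 0.8,"wx": -0.013,"wy": -0.04,"wz": 0,"claw": -0.5},{"tx": -0.06,"ty": 0.03,"tz": 0.8,"wx": -0.013,"wy": -0.04,"wz": 0,"claw": -0.5}])

```text
clock: 14.7
tool_pos: [0.4817, -0.1862, 0.2551]
eef_rot: [0.944, -0.164, 0.281, 0.046]
contact_force: [0.6, 0.7, -0.8]
opening: 0.544
finger_force: 20.0
```

Run:
```python
from seg import *; from plan import *; from h import *; from search3 import pre
s=r.get_state(); q=s["q"]; print(q.round(2)); a,fl,da=-72,-1,15
T=tail(a,fl,da,1)[2:]
e=segs(q,T[:2],16);e=segs(e,T[2:3],16); e=segs(e,T[3:])
i,P,_=snap("side"); cv2.imwrite("pics/side4.png",i)
```

```text
[ 0.48  0.46 -0.33  2.4   2.5   0.35  2.12]
[0.08, 0.18, 0.03] [0.048, -0.017, -0.078] deg/row 5.6 e 0.0002 m 0.128 q [0.44, 0.48, -0.66, 2.34, 1.86, 0.54, 0.97]
[-0.0, 0.31, 0.0] [0.043, -0.015, -0.07] deg/row 5.0 e 0.0003 m 0.191 q [0.17, 0.55, -0.89, 2.29, 1.57, 0.86, -0.5]
[-0.03, 0.73, -0.15] [0.011, -0.019, 0.052] deg/row 3.4 e 0.0008 m 0.108 q [-0.21, 0.99, -1.0, 2.36, 2.49, 1.19, -0.72]
[0.01, -0.01, -0.51] [-0.001, 0.0, -0.001] deg/row 0.1 e 0.0013 m 0.165 q [-0.26, 1.28, -0.89, 2.34, 2.7, 1.4, -0.74]
```

View pics/side4.png

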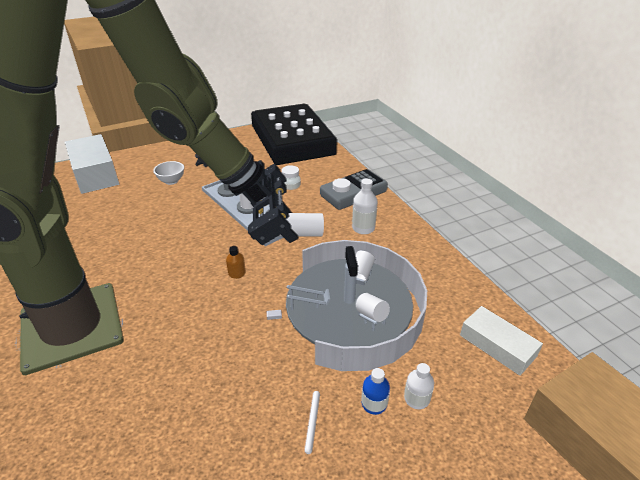

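The cup (307,225) is held by its closed end, its bay is empty, and the short cups (362,265) and (372,307) are undisturbed. Now the half-turn about the tool axis while moving left.

drive_tool(targets=[{"tx": 0.08,"ty": 0.18,"tz": 0.03,"wx": 0.048,"wy": -0.017,"wz": -0.078,"claw": -0.5},{"tx": 0.08,"ty": 0.18,"tz": 0.03,"wx": 0.048,"wy": -0.017,"wz": -0.078,"claw": -0.5},{"tx": 0.08,"ty": 0.18,"tz": 0.03,"wx": 0.048,"wy": -0.017,"wz": -0.078,"claw": -0.5},{"tx": 0.08,"ty": 0.18,"tz": 0.03,"wx": 0.048,"wy": -0.017,"wz": -0.078,"claw": -0.5},{"tx": 0.08,"ty": 0.18,"tz": 0.03,"wx": 0.048,"wy": -0.017,"wz": -0.078,"claw": -0.5},{"tx": 0.08,"ty": 0.18,"tz": 0.03,"wx": 0.048,"wy": -0.017,"wz": -0.078,"claw": -0.5},{"tx": 0.08,"ty": 0.18,"tz": 0.03,"wx": 0.048,"wy": -0.017,"wz": -0.078,"claw": -0.5},{"tx": 0.08,"ty": 0.18,"tz": 0.03,"wx": 0.048,"wy": -0.017,"wz": -0.078,"claw": -0.5}])

```text
clock: 15.55
tool_pos: [0.5013, -0.1429, 0.261]
eef_rot: [0.81, -0.513, 0.277, -0.065]
contact_force: [-0.4, -0.8, -0.3]
opening: 0.539
finger_force: 20.0
```

drive_tool(targets=[{"tx": 0.08,"ty": 0.18,"tz": 0.03,"wx": 0.048,"wy": -0.017,"wz": -0.078,"claw": -0.5},{"tx": 0.08,"ty": 0.18,"tz": 0.03,"wx": 0.048,"wy": -0.017,"wz": -0.078,"claw": -0.5},{"tx": 0.08,"ty": 0.18,"tz": 0.03,"wx": 0.048,"wy": -0.017,"wz": -0.078,"claw": -0.5},{"tx": 0.08,"ty": 0.18,"tz": 0.03,"wx": 0.048,"wy": -0.017,"wz": -0.078,"claw": -0.5},{"tx": 0.08,"ty": 0.18,"tz": 0.03,"wx": 0.048,"wy": -0.017,"wz": -0.078,"claw": -0.5},{"tx": 0.08,"ty": 0.18,"tz": 0.03,"wx": 0.048,"wy": -0.017,"wz": -0.078,"claw": -0.5},{"tx": 0.08,"ty": 0.18,"tz": 0.03,"wx": 0.048,"wy": -0.017,"wz": -0.078,"claw": -0.5},{"tx": 0.08,"ty": 0.18,"tz": 0.03,"wx": 0.048,"wy": -0.017,"wz": -0.078,"claw": -0.5}])

```text
clock: 16.35
tool_pos: [0.5205, -0.0998, 0.2682]
eef_rot: [-0.553, 0.782, -0.233, 0.166]
contact_force: [-0.5, -0.9, -0.3]
opening: 0.541
finger_force: 20.0
```

drive_tool(targets=[{"tx": 0,"ty": 0.31,"tz": 0,"wx": 0.043,"wy": -0.015,"wz": -0.07,"claw": -0.5},{"tx": 0,"ty": 0.31,"tz": 0,"wx": 0.043,"wy": -0.015,"wz": -0.07,"claw": -0.5},{"tx": 0,"ty": 0.31,"tz": 0,"wx": 0.043,"wy": -0.015,"wz": -0.07,"claw": -0.5},{"tx": 0,"ty": 0.31,"tz": 0,"wx": 0.043,"wy": -0.015,"wz": -0.07,"claw": -0.5},{"tx": 0,"ty": 0.31,"tz": 0,"wx": 0.043,"wy": -0.015,"wz": -0.07,"claw": -0.5},{"tx": 0,"ty": 0.31,"tz": 0,"wx": 0.043,"wy": -0.015,"wz": -0.07,"claw": -0.5},{"tx": 0,"ty": 0.31,"tz": 0,"wx": 0.043,"wy": -0.015,"wz": -0.07,"claw": -0.5},{"tx": 0,"ty": 0.31,"tz": 0,"wx": 0.043,"wy": -0.015,"wz": -0.07,"claw": -0.5}])

```text
clock: 17.15
tool_pos: [0.5203, -0.0253, 0.2681]
eef_rot: [-0.252, 0.925, -0.163, 0.234]
contact_force: [0.7, -0.2, -0.9]
opening: 0.542
finger_force: 20.0
```

drive_tool(targets=[{"tx": 0,"ty": 0.31,"tz": 0,"wx": 0.043,"wy": -0.015,"wz": -0.07,"claw": -0.5},{"tx": 0,"ty": 0.31,"tz": 0,"wx": 0.043,"wy": -0.015,"wz": -0.07,"claw": -0.5},{"tx": 0,"ty": 0.31,"tz": 0,"wx": 0.043,"wy": -0.015,"wz": -0.07,"claw": -0.5},{"tx": 0,"ty": 0.31,"tz": 0,"wx": 0.043,"wy": -0.015,"wz": -0.07,"claw": -0.5},{"tx": 0,"ty": 0.31,"tz": 0,"wx": 0.043,"wy": -0.015,"wz": -0.07,"claw": -0.5},{"tx": 0,"ty": 0.31,"tz": 0,"wx": 0.043,"wy": -0.015,"wz": -0.07,"claw": -0.5},{"tx": 0,"ty": 0.31,"tz": 0,"wx": 0.043,"wy": -0.015,"wz": -0.07,"claw": -0.5},{"tx": 0,"ty": 0.31,"tz": 0,"wx": 0.043,"wy": -0.015,"wz": -0.07,"claw": -0.5}])

```text
clock: 17.95
tool_pos: [0.5204, 0.049, 0.2681]
eef_rot: [0.081, 0.955, -0.073, 0.274]
contact_force: [0.3, -0.2, -1.5]
opening: 0.539
finger_force: 20.0
```

Run:
```python
from seg import *; from plan import *; from h import *
s=r.get_state(); q=s["q"]; print(q.round(2)); a,fl,da=-72,-1,15
T=tail(a,fl,da,1)[4:]
e=segs(q,T[:1],16); e=segs(e,T[1:])
```

```text
[ 0.17  0.56 -0.9   2.29  1.57  0.87 -0.51]
[-0.03, 0.73, -0.15] [0.01, -0.019, 0.052] deg/row 3.4 e 0.0008 m 0.11 q [-0.22, 0.99, -0.99, 2.35, 2.47, 1.2, -0.71]
[0.01, -0.01, -0.5] [0.001, 0.001, -0.0] deg/row 0.1 e 0.0013 m 0.168 q [-0.25, 1.28, -0.89, 2.34, 2.7, 1.39, -0.74]
```

drive_tool(targets=[{"tx": -0.03,"ty": 0.73,"tz": -0.15,"wx": 0.01,"wy": -0.019,"wz": 0.052,"claw": -0.5},{"tx": -0.03,"ty": 0.73,"tz": -0.15,"wx": 0.01,"wy": -0.019,"wz": 0.052,"claw": -0.5},{"tx": -0.03,"ty": 0.73,"tz": -0.15,"wx": 0.01,"wy": -0.019,"wz": 0.052,"claw": -0.5},{"tx": -0.03,"ty": 0.73,"tz": -0.15,"wx": 0.01,"wy": -0.019,"wz": 0.052,"claw": -0.5},{"tx": -0.03,"ty": 0.73,"tz": -0.15,"wx": 0.01,"wy": -0.019,"wz": 0.052,"claw": -0.5},{"tx": -0.03,"ty": 0.73,"tz": -0.15,"wx": 0.01,"wy": -0.019,"wz": 0.052,"claw": -0.5},{"tx": -0.03,"ty": 0.73,"tz": -0.15,"wx": 0.01,"wy": -0.019,"wz": 0.052,"claw": -0.5},{"tx": -0.03,"ty": 0.73,"tz": -0.15,"wx": 0.01,"wy": -0.019,"wz": 0.052,"claw": -0.5}])

```text
clock: 18.75
tool_pos: [0.513, 0.2246, 0.2318]
eef_rot: [-0.113, 0.927, 0.034, 0.355]
contact_force: [0.3, -0.0, -0.6]
opening: 0.541
finger_force: 20.0
```

drive_tool(targets=[{"tx": -0.03,"ty": 0.73,"tz": -0.15,"wx": 0.01,"wy": -0.019,"wz": 0.052,"claw": -0.5},{"tx": -0.03,"ty": 0.73,"tz": -0.15,"wx": 0.01,"wy": -0.019,"wz": 0.052,"claw": -0.5},{"tx": -0.03,"ty": 0.73,"tz": -0.15,"wx": 0.01,"wy": -0.019,"wz": 0.052,"claw": -0.5},{"tx": -0.03,"ty": 0.73,"tz": -0.15,"wx": 0.01,"wy": -0.019,"wz": 0.052,"claw": -0.5},{"tx": -0.03,"ty": 0.73,"tz": -0.15,"wx": 0.01,"wy": -0.019,"wz": 0.052,"claw": -0.5},{"tx": -0.03,"ty": 0.73,"tz": -0.15,"wx": 0.01,"wy": -0.019,"wz": 0.052,"claw": -0.5},{"tx": -0.03,"ty": 0.73,"tz": -0.15,"wx": 0.01,"wy": -0.019,"wz": 0.052,"claw": -0.5},{"tx": -0.03,"ty": 0.73,"tz": -0.15,"wx": 0.01,"wy": -0.019,"wz": 0.052,"claw": -0.5}])

```text
clock: 19.55
tool_pos: [0.5058, 0.3997, 0.1955]
eef_rot: [-0.299, 0.848, 0.139, 0.415]
contact_force: [0.8, -0.1, 0.1]
opening: 0.541
finger_force: 20.0
```

Run:
```python
from seg import *; from plan import *; from h import *
s=r.get_state(); q=s["q"]; print(q.round(2),s["tool_pos"].round(4)); a,fl=-72,-1
p,R=place(a,218,s=.02,h=.12,flip=fl); print(p.round(4),"rot err deg",np.degrees((R*Ro.from_quat(s["eef_rot"]).inv()).as_rotvec()).round(2))
for n in("side","top"):
    i,P,_=snap(n); cv2.imwrite(f"pics/{n}5.png",i); np.save(f"{n}5.npy",P)
    if n=="side": A=i[90:300,110:330]
    else: B=i[200:410,60:280]
cv2.imwrite("pics/m5.png",cv2.resize(np.hstack([A,B]),None,fx=1.8,fy=1.8,interpolation=cv2.INTER_CUBIC))
```

```text
[-0.22  0.99 -0.99  2.35  2.47  1.19 -0.7 ] [0.5058 0.3997 0.1955]
[0.5073 0.3963 0.1957] rot err deg [ 0.56  0.36 -0.47]
```

View pics/m5.png

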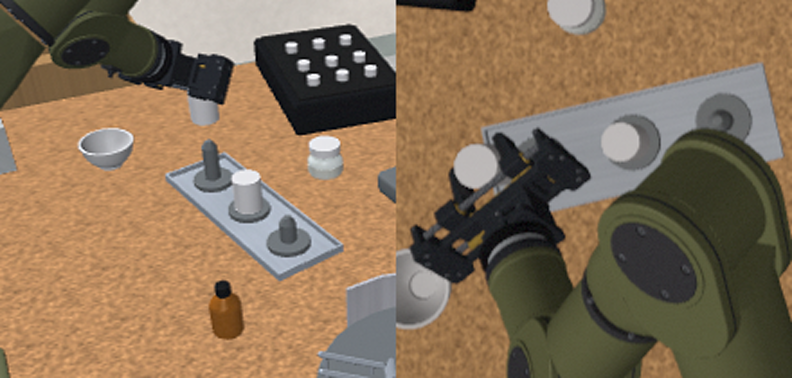

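The cup hangs mouth down above the tray: in the side half at (203,108) over the peg (209,160), and its bottom shows in the top half at (475,167). I'll measure its position and tilt.

Run:
```python
from kin import *; import cv2
i=cv2.imread("pics/top5.png").astype(int); P=np.load("top5.npy")
S_=P[265:320,75:135]; I=i[265:320,75:135]
m=(S_[...,2]>.2)&(S_[...,2]<.25)&(I.min(-1)>140); q=S_[m]; print("top face",len(q),q.mean(0).round(4),q[:,2].min(),q[:,2].max())
c,rad=cv2.minEnclosingCircle((q[:,:2]*1000).astype(np.float32)); print(c,rad)
A=np.c_[q[:,:2]-q[:,:2].mean(0),np.ones(len(q))]; print("slope",np.linalg.lstsq(A,q[:,2],rcond=None)[0])
i=cv2.imread("pics/side5.png").astype(int); P=np.load("side5.npy"); m=(i.min(-1)>120)&(P[...,2]>.11)&(P[...,2]<.24)
m&=(abs(P[...,0]-.50)<.05)&(abs(P[...,1]-.39)<.05); b=P[m]; print("side",len(b),b.min(0).round(4),b.max(0).round(4))
def res(v):
    d=np.array([v[2],v[3],1]);d/=np.linalg.norm(d); w=b-np.array([v[0],v[1],.17]); return np.linalg.norm(w-np.outer(w@d,d),axis=1)-.024
o=least_squares(res,[.5,.39,0,0],loss='soft_l1',f_scale=.001); print(o.x.round(4),abs(res(o.x)).mean())
# peg re-fit by same method from the side view (initial)
i=cv2.imread("pics/side0.png").astype(int); P=np.load("side0.npy"); m=(P[...,2]>.025)&(P[...,2]<.075)&(abs(P[...,0]-.5)<.03)&(abs(P[...,1]-.391)<.03); b=P[m]
f=lambda v:np.linalg.norm(b[:,:2]-v,axis=1)-.014
o=least_squares(f,[.5,.39],loss='soft_l1',f_scale=.001); print("peg",o.x,len(b),abs(f(o.x)).mean())
P=np.load("top0.npy"); m=(P[...,2]>.025)&(P[...,2]<.075)&(abs(P[...,0]-.5)<.03)&(abs(P[...,1]-.391)<.03); b=P[m]
o=least_squares(f,[.5,.39],loss='soft_l1',f_scale=.001); print("peg top",o.x,len(b))
```

```text
top face 446 [0.4996 0.3969 0.2272] 0.2054067626762648 0.23502808060633495
(498.3428955078125, 398.5751953125) 25.45203399658203
slope [ 0.03273747 -0.03619274  0.22715946]
side 192 [0.4751 0.3622 0.132 ] [0.5155 0.4006 0.1821]
[ 0.5008  0.3937  0.015  -0.0085] 0.001909673165567791
peg [0.4997418  0.39328229] 120 0.0017101327106668247
peg top [0.50040649 0.39329794] 83
```

drive_tool(targets=[{"tx": 0.03,"ty": -0.07,"tz": 0,"wx": 0.01,"wy": 0.006,"wz": -0.008,"claw": -0.5},{"tx": 0,"ty": 0,"tz": 0,"wx": 0,"wy": 0,"wz": 0,"claw": -0.5},{"tx": 0,"ty": 0,"tz": -0.4,"wx": 0,"wy": 0,"wz": 0,"claw": -0.5},{"tx": 0,"ty": 0,"tz": -0.4,"wx": 0,"wy": 0,"wz": 0,"claw": -0.5},{"tx": 0,"ty": 0,"tz": -0.4,"wx": 0,"wy": 0,"wz": 0,"claw": -0.5},{"tx": 0,"ty": 0,"tz": -0.4,"wx": 0,"wy": 0,"wz": 0,"claw": -0.5},{"tx": 0,"ty": 0,"tz": -0.3,"wx": 0,"wy": 0,"wz": 0,"claw": -0.5},{"tx": 0,"ty": 0,"tz": -0.2,"wx": 0,"wy": 0,"wz": 0,"claw": -0.5}])

```text
clock: 20.45
tool_pos: [0.5069, 0.3966, 0.1318]
eef_rot: [-0.291, 0.85, 0.143, 0.414]
contact_force: [0.2, -0.3, -0.5]
opening: 0.542
finger_force: 20.0
```

Run:
```python
from kin import *; from h import *
s=r.get_state(); print(s["tool_pos"].round(4),s["contact_force"].round(2),s["moment"].round(3)); p,R=place(-72,218,s=.02,h=.0,flip=-1); print(p.round(4))
A,P,_=snap("side"); B,_,_=snap("top")
cv2.imwrite("pics/m6.png",cv2.resize(np.hstack([A[120:230,170:290],B[240:350,70:190]]),None,fx=3.2,fy=3.2,interpolation=cv2.INTER_CUBIC))
```

```text
[0.5069 0.3966 0.1318] [ 0.18 -0.26 -0.53] [-0.488  0.75  -0.049]
[0.5073 0.3963 0.0757]
```

View pics/m6.png

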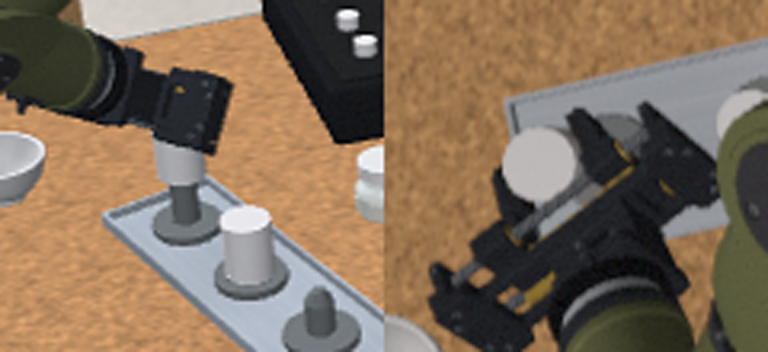

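The cup is over the peg tip, centred (cup (180,160), peg (186,205)), with no contact force. Continue down.

drive_tool(targets=[{"tx": 0,"ty": 0,"tz": -0.25,"wx": 0,"wy": 0,"wz": 0,"claw": -0.5},{"tx": 0,"ty": 0,"tz": -0.25,"wx": 0,"wy": 0,"wz": 0,"claw": -0.5},{"tx": 0,"ty": 0,"tz": -0.25,"wx": 0,"wy": 0,"wz": 0,"claw": -0.5},{"tx": 0,"ty": 0,"tz": -0.25,"wx": 0,"wy": 0,"wz": 0,"claw": -0.5},{"tx": 0,"ty": 0,"tz": -0.25,"wx": 0,"wy": 0,"wz": 0,"claw": -0.5},{"tx": 0,"ty": 0,"tz": -0.15,"wx": 0,"wy": 0,"wz": 0,"claw": -0.5},{"tx": 0,"ty": 0,"tz": -0.1,"wx": 0,"wy": 0,"wz": 0,"claw": -0.5},{"tx": 0,"ty": 0,"tz": -0.1,"wx": 0,"wy": 0,"wz": 0,"claw": -0.5}])

```text
clock: 21.35
tool_pos: [0.5072, 0.3968, 0.0852]
eef_rot: [-0.291, 0.85, 0.143, 0.415]
contact_force: [-0.0, -0.2, -1.5]
opening: 0.543
finger_force: 20.0
```

drive_tool(targets=[{"tx": 0,"ty": 0,"tz": -0.03,"wx": 0,"wy": 0,"wz": 0,"claw": -0.5},{"tx": 0,"ty": 0,"tz": -0.03,"wx": 0,"wy": 0,"wz": 0,"claw": -0.5},{"tx": 0,"ty": 0,"tz": -0.03,"wx": 0,"wy": 0,"wz": 0,"claw": -0.5},{"tx": 0,"ty": 0,"tz": -0.03,"wx": 0,"wy": 0,"wz": 0,"claw": -0.5},{"tx": 0,"ty": 0,"tz": -0.03,"wx": 0,"wy": 0,"wz": 0,"claw": -0.5},{"tx": 0,"ty": 0,"tz": -0.01,"wx": 0,"wy": 0,"wz": 0,"claw": -0.5},{"tx": 0,"ty": 0,"tz": 0,"wx": 0,"wy": 0,"wz": 0,"claw": -0.5},{"tx": 0,"ty": 0,"tz": 0,"wx": 0,"wy": 0,"wz": 0,"claw": -0.5}])

```text
clock: 22.15
tool_pos: [0.5072, 0.3968, 0.0806]
eef_rot: [-0.291, 0.85, 0.143, 0.415]
contact_force: [-0.2, 0.4, 0.3]
opening: 0.538
finger_force: 20.0
```

drive_tool(targets=[{"tx": 0,"ty": 0,"tz": -0.03,"wx": 0,"wy": 0,"wz": 0,"claw": -0.5},{"tx": 0,"ty": 0,"tz": -0.03,"wx": 0,"wy": 0,"wz": 0,"claw": -0.5},{"tx": 0,"ty": 0,"tz": -0.03,"wx": 0,"wy": 0,"wz": 0,"claw": -0.5},{"tx": 0,"ty": 0,"tz": -0.03,"wx": 0,"wy": 0,"wz": 0,"claw": -0.5},{"tx": 0,"ty": 0,"tz": 0,"wx": 0,"wy": 0,"wz": 0,"claw": -0.5},{"tx": 0,"ty": 0,"tz": 0,"wx": 0,"wy": 0,"wz": 0,"claw": -0.5},{"tx": 0,"ty": 0,"tz": 0,"wx": 0,"wy": 0,"wz": 0,"claw": -0.5},{"tx": 0,"ty": 0,"tz": 0,"wx": 0,"wy": 0,"wz": 0,"claw": -0.5}])

```text
clock: 22.95
tool_pos: [0.5076, 0.3972, 0.0784]
eef_rot: [-0.291, 0.849, 0.143, 0.416]
contact_force: [-1.1, -3.2, 6.5]
opening: 0.543
finger_force: 20.0
```

drive_tool(targets=[{"tx": 0,"ty": 0,"tz": -0.02,"wx": 0,"wy": 0,"wz": 0,"claw": -0.5},{"tx": 0,"ty": 0,"tz": -0.02,"wx": 0,"wy": 0,"wz": 0,"claw": -0.5},{"tx": 0,"ty": 0,"tz": 0,"wx": 0,"wy": 0,"wz": 0,"claw": -0.5},{"tx": 0,"ty": 0,"tz": 0,"wx": 0,"wy": 0,"wz": 0,"claw": -0.5},{"tx": 0,"ty": 0,"tz": 0,"wx": 0,"wy": 0,"wz": 0,"claw": -0.5},{"tx": 0,"ty": 0,"tz": 0,"wx": 0,"wy": 0,"wz": 0,"claw": -0.5},{"tx": 0,"ty": 0,"tz": 0,"wx": 0,"wy": 0,"wz": 0,"claw": -0.5},{"tx": 0,"ty": 0,"tz": 0,"wx": 0,"wy": 0,"wz": 0,"claw": -0.5}])

```text
clock: 23.75
tool_pos: [0.508, 0.3975, 0.0784]
eef_rot: [-0.291, 0.849, 0.144, 0.418]
contact_force: [-1.9, -4.2, 11.1]
opening: 0.541
finger_force: 20.0
```

Run:
```python
from kin import *; from h import *
A,P,_=snap("side"); B,Q,_=snap("top"); np.save("side7.npy",P)
m=(A.min(-1)>120)&(abs(P[...,0]-.50)<.045)&(abs(P[...,1]-.393)<.045)&(P[...,2]>.005); b=P[m&(P[...,2]<.13)]
print(len(b),np.percentile(b[:,2],[0,1,5,50,99]).round(4))
def res(v):
    d=np.array([v[2],v[3],1]);d/=np.linalg.norm(d); w=b-np.array([v[0],v[1],.05]); return np.linalg.norm(w-np.outer(w@d,d),axis=1)-.024
o=least_squares(res,[.5,.39,0,0],loss='soft_l1',f_scale=.001); print(o.x.round(4))
S_=Q[260:325,75:140]; mm=(S_[...,2]>.09)&(S_[...,2]<.125)&(B[260:325,75:140].min(-1)>140); q=S_[mm]; print("top face z",np.median(q[:,2]),len(q),q.mean(0))
cv2.imwrite("pics/m7.png",cv2.resize(np.hstack([A[130:230,170:280],B[240:340,70:180]]),None,fx=3.5,fy=3.5,interpolation=cv2.INTER_CUBIC))
```

```text
184 [0.005  0.0053 0.0061 0.0299 0.0599]
[ 0.5025  0.3904  0.0885 -0.0758]
top face z 0.11097552514544762 380 [0.50216876 0.39248745 0.11074659]
```

View pics/m7.png

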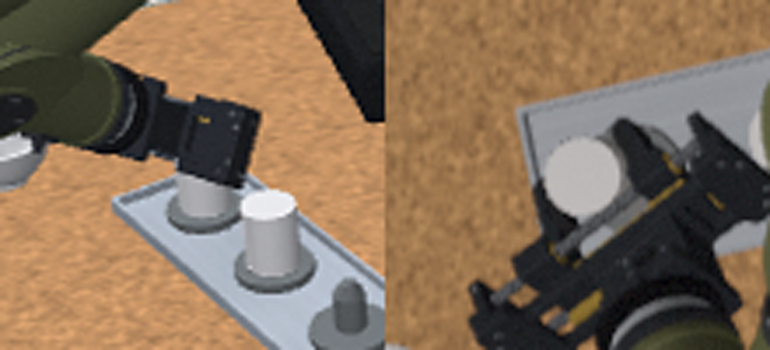

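The cup is seated: its bottom face is at z ≈ 0.111 and its rim sits on the foot, as the side half shows at (205,205). Contact is 11 N, so I relieve it, release, and back away.

drive_tool(targets=[{"tx": 0,"ty": 0,"tz": 0.03,"wx": 0,"wy": 0,"wz": 0,"claw": -0.5},{"tx": 0,"ty": 0,"tz": 0.01,"wx": 0,"wy": 0,"wz": 0,"claw": -0.5},{"tx": 0,"ty": 0,"tz": 0,"wx": 0,"wy": 0,"wz": 0,"claw": 0.7},{"tx": 0,"ty": 0,"tz": 0,"wx": 0,"wy": 0,"wz": 0,"claw": 0.7},{"tx": 0,"ty": 0,"tz": 0,"wx": 0,"wy": 0,"wz": 0,"claw": 0.7},{"tx": 0,"ty": 0,"tz": 0,"wx": 0,"wy": 0,"wz": 0,"claw": 0.7},{"tx": 0,"ty": 0,"tz": 0,"wx": 0,"wy": 0,"wz": 0,"claw": 0.7},{"tx": 0,"ty": 0,"tz": 0,"wx": 0,"wy": 0,"wz": 0,"claw": 0.7}])

```text
clock: 24.65
tool_pos: [0.5071, 0.3967, 0.0768]
eef_rot: [-0.291, 0.85, 0.143, 0.415]
contact_force: [-0.3, -0.1, 0.0]
opening: 0.85
finger_force: 0.0
```

Run:
```python
from seg import *; from h import *
s=r.get_state(); q=s["q"]; print(s["opening"],s["tool_pos"]); R=Ro.from_quat(s["eef_rot"]); t=R.apply(Z); print(t)
for k,u_ in((.05,0),(.05,.04),(.03,.1),(0,.1)): segs(q,[(s["tool_pos"]-k*t+np.array([0,0,u_]),R)])
```

```text
0.8498592701457104 [0.50709574 0.39674389 0.07678898]
[ 0.62248421  0.48431562 -0.61477784]
[-0.13, -0.1, 0.12] [-0.0, -0.0, 0.0] deg/row 0.0 e 0.0011 m 0.059 q [-0.27, 1.24, -0.93, 2.47, 2.65, 1.5, -0.79]
[-0.13, -0.1, 0.29] [-0.0, -0.0, 0.0] deg/row 0.0 e 0.0011 m 0.048 q [-0.26, 1.14, -0.97, 2.48, 2.57, 1.43, -0.8]
[-0.08, -0.06, 0.49] [-0.0, -0.0, 0.0] deg/row 0.0 e 0.0014 m 0.102 q [-0.22, 1.0, -1.01, 2.43, 2.48, 1.27, -0.76]
[-0.0, 0.0, 0.41] [-0.0, -0.0, 0.0] deg/row 0.0 e 0.0018 m 0.164 q [-0.22, 1.05, -0.99, 2.36, 2.51, 1.24, -0.73]
```

drive_tool(targets=[{"tx": -0.13,"ty": -0.1,"tz": 0.15,"wx": 0,"wy": 0,"wz": 0,"claw": 0.7},{"tx": -0.13,"ty": -0.1,"tz": 0.15,"wx": 0,"wy": 0,"wz": 0,"claw": 0.7},{"tx": -0.13,"ty": -0.1,"tz": 0.15,"wx": 0,"wy": 0,"wz": 0,"claw": 0.7},{"tx": -0.13,"ty": -0.1,"tz": 0.2,"wx": 0,"wy": 0,"wz": 0,"claw": 0.7},{"tx": -0.13,"ty": -0.1,"tz": 0.4,"wx": 0,"wy": 0,"wz": 0,"claw": 0.7},{"tx": -0.1,"ty": -0.08,"tz": 0.8,"wx": 0,"wy": 0,"wz": 0,"claw": 0.7},{"tx": 0,"ty": 0,"tz": 0.9,"wx": 0,"wy": 0,"wz": 0,"claw": 0.7},{"tx": 0,"ty": 0,"tz": 0.8,"wx": 0,"wy": 0,"wz": 0,"claw": 0.7}])

```text
clock: 25.45
tool_pos: [0.4838, 0.3794, 0.1852]
eef_rot: [-0.291, 0.85, 0.143, 0.415]
contact_force: [1.1, -0.8, -0.2]
opening: 0.852
finger_force: 0.0
```

Run:
```python
from kin import *; from h import *
A,P,_=snap("side"); B,Q,_=snap("top")
for n,I,D in(("side",A,P),("top",B,Q)):
    m=(I.min(-1)>120)&(abs(D[...,0]-.50)<.04)&(abs(D[...,1]-.392)<.04)&(D[...,2]>.03)&(D[...,2]<.13); b=D[m]
    f=lambda v:np.linalg.norm(b[:,:2]-v,axis=1)-.024
    t=b[b[:,2]>.1]; print(n,len(b),b[:,2].max(),t.mean(0) if len(t) else '')
cv2.imwrite("pics/m8.png",cv2.resize(np.hstack([A[100:330,150:450],B[130:360,70:370]]),None,fx=1.3,fy=1.3))
```

```text
side 391 0.11240946198444468 [0.4989091  0.38672307 0.10765242]
top 321 0.11743809960989338 [0.50012724 0.39434129 0.11057014]
```

View pics/m8.png

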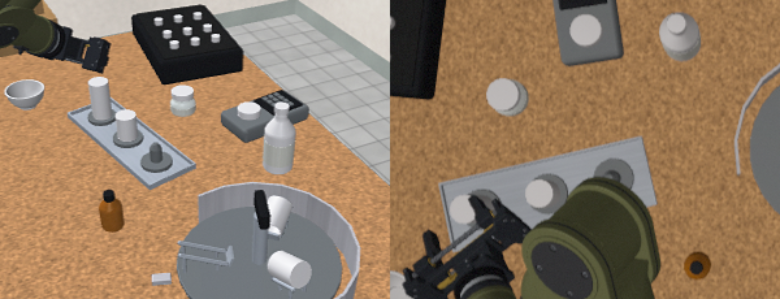

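The cup stands upright on the tall peg, at (98,98) in the side half. The gripper is clear at (85,50), and the short cups, bottles and jar are in place.

```bash
python3 -c "
from plant import workorder; print(workorder.finish_job())"
```

```text
the job is handed in; nothing more can be done
None
```

The tall cup is mouth down on the tall peg's foot and released, the other cups and bottles look undisturbed in the last pictures, and the job is handed in at about 25.5 s; no verdict was returned.

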